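# Column-pack two glass jars for shipping

### The job

Pack the two glass jars as one upright column for shipping, from the bottom up in this order: seat the large jar in the foam well of the carton tray, put the foam spacer over its lid, stand the small jar in the well on top of the spacer, and last put the foam cap over the small jar's lid. Set every piece fully home and set the glass down gently without dropping it, turn the spacer and the cap square with the tray (any of the four ways) so that the carton sleeve will slide over, and let go of everything. Keep the jars upright and leave the other things on the bench where they are.

Things in the scene. Friction and masses are not known exactly. Their poses are not given: they have to be found in the camera images.
- seat_mouth (a point): Carton tray with foam seat, fixed: brown card tray 106 x 106 mm, walls 18 mm high, holding a white foam block 98 x 98 mm, its top 31 mm above the bench, with one round well 68 mm across (4 mm chamfer), 18 mm deep, floor 13 mm above the bench. This point: centre of the well's mouth, level with the foam's top; x, y along the tray's sides, z up.
- large_jar_mid (a point): Large amber glass jar with paper band and brass screw lid, upright on the bench, loose. Body 60 mm across, 74 mm tall, then sloping in to the lid, 40 mm across and 17 mm tall; 96 mm tall in all; 0.25 to 0.42 kg. This point: its centre, 48 mm above its foot; z its axis.
- spacer_mid (a point): White foam spacer, right way up, loose, 35 g: square plate 96 x 96 x 16 mm, on it a centred square boss 64 x 64 mm, 48 mm tall, to grip it by. Round well 47 mm across, 14 deep in the boss's top for the small jar's foot; round recess 47 across, 12 deep under the plate; its roof rests on the large jar's lid. This point: mid-boss, 40 mm above the underside; x, y square to the sides, z up.
- small_jar_mid (a point): Small amber glass jar with paper band and brass screw lid, upright on the bench, loose. Body 40 mm across, 62 mm tall, then sloping in to the lid, 30 mm across and 15 mm tall; 84 mm tall in all; 0.1 to 0.16 kg. This point: its centre, 42 mm above its foot; z its axis.
- cap_mid (a point): White foam cap, right way up, loose, 30 g: square plate 96 x 96 x 16 mm, on it a centred square boss 54 x 54 mm, 48 mm tall, flat-topped without a well, to grip it by. Round recess 37 mm across, 12 deep under the plate; its roof rests on the small jar's lid. This point: mid-boss, 40 mm above the underside; x, y square to the sides, z up.
- tape_roll_mid (a point): Bystander: loose roll of brown parcel tape lying flat, 100 mm across, hole 80 mm, 48 mm high. This point is its centre, 24 mm up.
- parcel_mid (a point): Bystander: loose small sealed carton 110 x 75 x 50 mm (its x, y, z). This point is its centre, 25 mm up.
- pen_pot_mid (a point): Bystander: loose black pen pot 72 mm across and 90 mm high; the markers in it reach about 140 mm above the bench. This point is on its axis, 45 mm up.
- label_roll_mid (a point): Bystander: loose roll of white labels standing on end, 69 mm across, 60 mm high. This point is its centre, 30 mm up.

How it is judged (in metres and radians):
On the way, in this order (a step that is already met when the one before it is completed fails the run):
1. the large jar stands home in the tray's foam well (horizontal distance between large_jar_mid and seat_mouth below 0.008 m and z of large_jar_mid in the frame of seat_mouth between 0.026 and 0.034 m and angle between large_jar_mid's own z axis and vertical below 0.1 rad), for 0.2 s.
2. the spacer sits home and square on the large jar's lid (horizontal distance between spacer_mid and large_jar_mid below 0.008 m and z of spacer_mid in the frame of large_jar_mid between 0.072 and 0.08 m and angle between spacer_mid's own z axis and vertical below 0.1 rad and (angle between the x axis of spacer_mid and the x axis of seat_mouth, either way round below 0.21 rad or angle between the x axis of spacer_mid and the y axis of seat_mouth, either way round below 0.21 rad)), for 0.2 s.
3. the small jar stands home in the spacer's well (horizontal distance between small_jar_mid and spacer_mid below 0.008 m and z of small_jar_mid in the frame of spacer_mid between 0.048 and 0.056 m and angle between small_jar_mid's own z axis and vertical below 0.1 rad), for 0.2 s.
4. the cap sits home and square on the small jar's lid (horizontal distance between cap_mid and small_jar_mid below 0.008 m and z of cap_mid in the frame of small_jar_mid between 0.066 and 0.074 m and angle between cap_mid's own z axis and vertical below 0.1 rad and (angle between the x axis of cap_mid and the x axis of seat_mouth, either way round below 0.21 rad or angle between the x axis of cap_mid and the y axis of seat_mouth, either way round below 0.21 rad)), for 0.2 s.
At the end, for the whole second after the job is handed in: Large jar in the tray's well, spacer on its lid, small jar in the spacer's well, cap on its lid: each centred within 8 mm and within 4 mm of its full depth, tilted under 0.1 rad, spacer and cap square with the tray within 0.21 rad, all at rest and released (all of step 1 and all of step 2 and all of step 3 and all of step 4 and linear speed of each of large_jar, spacer, small_jar, cap below 0.02 m/s); the robot touches nothing.
It fails at once if a glass jar is tipped over (angle between any of large_jar_mid, small_jar_mid's own z axis and vertical above 0.6 rad).
It fails at once if another thing on the bench is pushed more than 30 mm from where it was (distance of any of parcel_mid, pen_pot_mid, label_roll_mid, tape_roll_mid from where it was at the start of the episode above 0.03 m).
It fails at once if a glass jar is banged or pressed hard (over 90 N) into its foam well (contact force between large_jar and tray above 90 N or contact force between small_jar and spacer above 90 N).
It fails at once if a glass jar is dropped (moves faster than 0.45 m/s, a fall of about 10 mm, while the fingers do not touch it) ((linear speed of large_jar above 0.45 m/s and contact force between large_jar and the fingers below 0.05 N) or (linear speed of small_jar above 0.45 m/s and contact force between small_jar and the fingers below 0.05 N)).
It also fails if it takes over 112 s, if anything falls off the work surface, if the arm or the gripper's body presses on something with over 40 N, if the wrist force passes 120 N, or if a joint passes its speed limit or range.

### The arm

A 6-joint arm with a two-finger parallel gripper is mounted at the origin on the work surface. World frame = base frame: x ahead of the robot, y to its left, z up, the work surface at z = 0. Lengths are in m, angles in degrees, forces in N, time in s.
With the tool pointing down it reaches from about 0.375 to 0.9 m from the base axis. Payload 3.1 kg.
Tool frame: the origin (TCP) lies midway between the tips of the shut fingers; the grasp point (between the pads) lies bot.hold_point_z behind it (bot.hold_point_z is the distance from the TCP to the grasp point, in m); z points along the fingers, y is the direction in which the jaws open and shut (so a half turn about z gives the same grasp; the last joint's range is limited). The gripper opens to 87 mm and grips with 3 to 60 N. Pads are 19 mm wide; open, the fingers measure 117 mm over their backs; the gripper's body (75 mm by 190 mm) begins 51 mm behind the grasp point.
Start: joints at [56.637, 30.224, 82.088, -0, 67.689, -10.227], TCP at [0.246, 0.575, 0.223] pointing down, gripper open.
Joint ranges: [-176.69, 176.69], [-43.24, 126.21], [12.49, 139.97], [-82, 262], [0, 151.66], [-163.58, 163.58]. Speed limits (degrees/s): [159.86, 159.86, 180, 180, 180, 180].

### API

Orientations are given as a 3x3 rotation matrix whose columns are the frame's x, y, z axes.
In Python, from rig import bot, vision, hand_in gives the robot as it stands. The module is installed in compiled form; this text tells all that it offers.
- The arm moves only by the shell command python3 -m handwheel 'ROWS'. ROWS is JSON, a list of rows, each an object of numbers: "hand": the gripper's target within -1 to 1 (fully open at 1, half-way at 0, shut at -1); "dx", "dy", "dz": the shift along the world's x, y, z in cm; "wx", "wy", "wz": the turn, a rotation vector about the world's x, y, z in rad. In form: [{"hand": .., "dx": .., "dy": .., "dz": .., "wx": .., "wy": .., "wz": ..}, ...]. A call has 1 to 10 rows; each row shifts and turns the commanded pose from where the row before left it; what a row does not reach is not made up. A row lasts 1/10 s, in which the tool goes at most 50 mm and 8.59 degrees, less where a joint would pass 70% of its speed; a pose out of reach is approached as far as the arm can. A call with a gripper value outside its range is refused whole. The fingers move at their own pace and stop on an object; the grip force is fixed at half the most. Time passes only in rows, so rows that do not move let the fingers close. It gives the time, the measured TCP pose, the force and the opening at its end, in the units of the state.
- bot.read_state(): the state, without advancing time (a new reading comes with each control period).
- vision.capture(name): name is "scene" or "top" or "wrist"; returns (picture, depth): 400x640x3 uint8, red, green, blue; 400x640 float32, m along the optical axis (not along the pixel's ray), 0 where there is no reading.
- vision.get_calibration(name): a dict with "fx", "fy", "cx", "cy" (pixels), "k1" (the pictures are not rectified: a ray, as slopes to the right and down, at radius r is drawn at 1 + k1 r^2 times it, then the intrinsics apply), "rvec" (rotation vector, rad) and "tvec" (3), from world to camera coordinates, as OpenCV has them. Camera axes: x right, y down, z forward; pixel columns grow to the right and rows downward; lengths in m; the calibration is good to about 2 mm. A picture is of the moment at which its call begins: read the wrist's pose just before it. get_calibration takes no time and is no camera call; for the wrist camera it gives the pose at the moment of the call.
- hand_in(): hands the job in, once; it reports no verdict.
The state is a dict: "time_s": time; "joint_positions": joint angles; "qvel": joint speeds; "tau": joint torques, N m; "position": TCP position; "tcp_rot": TCP orientation; "force": force on the tool from outside, world axes, zero at the start; "moment": the same for the moment, N m; "opening": opening from 0.0 (shut) to 1.0 (fully open).
Only numpy, scipy, OpenCV 4.12 (cv2) and the standard library are available. Lean on these libraries where they do the work, as an engineer would, in place of code of your own. Each camera call takes 0.05 s, during which the arm holds its last target.

## Working session

There is one attempt and no reset: what is moved stays moved. The work goes in short steps, Python scripts to look and compute and a shell command to move; the robot and the scene stay as the last step left them, time stands still between calls to the robot, and variables do not carry over. Pictures are saved under pics/ and viewed, and the job is handed in when it is done.

```bash
mkdir -p pics; ls; python3 - <<'E'
from rig import bot, vision
import cv2,numpy as np
s=bot.read_state();print(s, bot.hold_point_z)
for n in ["scene","top","wrist"]:
    p,d=vision.capture(n)
    cv2.imwrite(f"pics/{n}0.png",p[:,:,::-1]); np.save(f"pics/{n}0.npy",d)
    print(n,vision.get_calibration(n))
E
```

```text
pics
{'time_s': 0.0, 'joint_positions': array([ 5.66372485e+01,  3.02767899e+01,  8.21563171e+01, -6.08611355e-04,
        6.76884121e+01, -1.02293476e+01]), 'qvel': array([ 0.07347672, -0.07077265,  0.01973084, -0.12631553,  0.01056427,
        0.04193449]), 'tau': array([-1.65783540e-04, -4.40053332e+01, -1.76590651e+01,  6.33148570e-02,
        5.84352377e-02, -1.62043771e-04]), 'position': array([0.24513583, 0.57412994, 0.22159535]), 'tcp_rot': array([[-9.19593981e-01,  3.92868386e-01, -1.15815925e-03],
       [ 3.92869921e-01,  9.19592338e-01, -1.77679715e-03],
       [ 3.66986948e-04, -2.08893790e-03, -9.99997751e-01]]), 'force': array([-0.52741011, -0.71028509,  0.11861905]), 'moment': array([0.03194153, 0.00083437, 0.05324359]), 'opening': 1.0052404857003587} 0.0187
scene {'fx': 376.4917768796603, 'fy': 376.4917768796603, 'cx': 319.1505250140816, 'cy': 200.6910671442569, 'k1': -0.0798635673970937, 'rvec': array([ 1.68324754,  1.9067734 , -0.75730377]), 'tvec': array([ 0.06713273, -0.29449153,  1.33924165])}
top {'fx': 472.9895524723271, 'fy': 472.9895524723271, 'cx': 322.564223366217, 'cy': 198.79788697763982, 'k1': -0.11993281407259097, 'rvec': array([ 2.13960722, -2.19446108,  0.11182345]), 'tvec': array([0.03167754, 0.52776967, 1.44758569])}
wrist {'fx': 303.41439617257004, 'fy': 303.41439617257004, 'cx': 315.08079287753156, 'cy': 194.61141646778407, 'k1': 0.010703309063176646, 'rvec': array([-2.42023798, -1.59669865, -0.2221127 ]), 'tvec': array([-0.62464683, -0.03241783,  0.39143813])}
```

View pics/scene0.png

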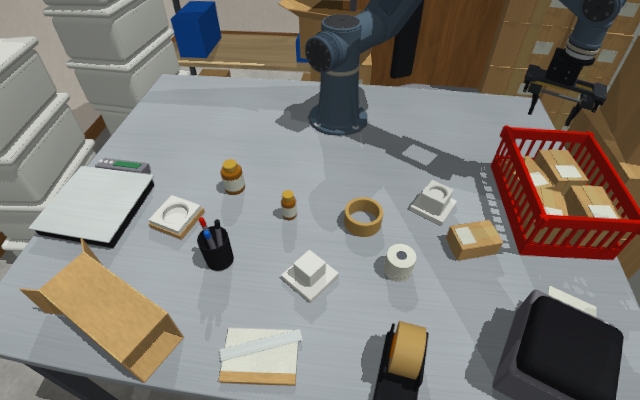

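View pics/top0.png

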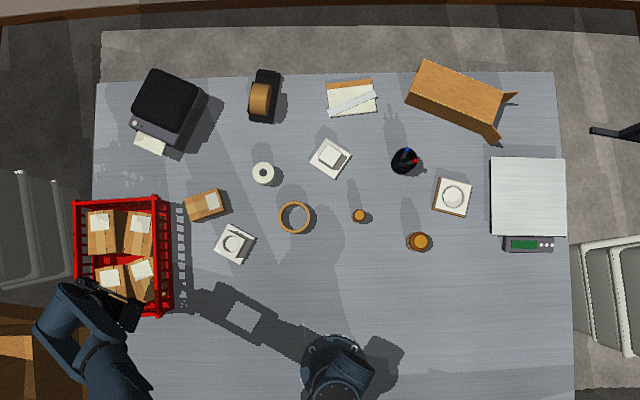

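View pics/wrist0.png

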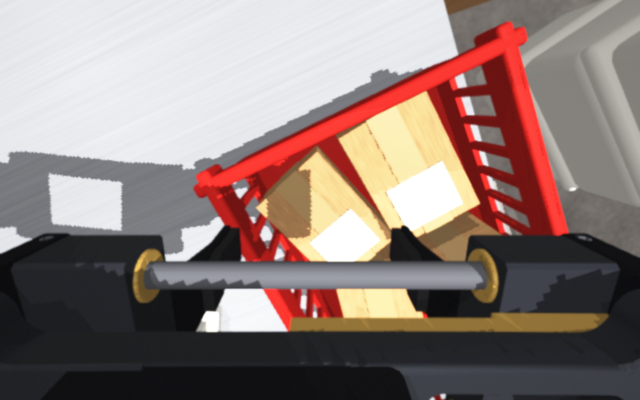

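The top view shows everything: tray at (453,195), large jar (420,241), small jar (359,215), spacer (235,243), cap (331,158), tape (296,217), label roll (263,172), parcel (207,204) and pen pot (404,160). Next I'll convert these to world positions.

```bash
cat > h.py <<'E'
import numpy as np, cv2
from rig import bot, vision
def und(c,uv):
    uv=np.asarray(uv,float).reshape(-1,2)
    xd=(uv-[c['cx'],c['cy']])/[c['fx'],c['fy']]
    x=xd.copy()
    for _ in range(15): x=xd/(1+c['k1']*(x**2).sum(1,keepdims=True))
    return x
def cloud(c,d):
    h,w=d.shape; v,u=np.mgrid[:h,:w]
    x=und(c,np.c_[u.ravel(),v.ravel()]); z=d.ravel()[:,None]
    P=np.c_[x*z,z]; R=cv2.Rodrigues(c['rvec'])[0]
    return ((P-c['tvec'])@R).reshape(h,w,3)
def onplane(c,uv,z):
    x=und(c,uv); R=cv2.Rodrigues(c['rvec'])[0]; C=-R.T@c['tvec']
    r=np.c_[x,np.ones(len(x))]@R
    return C+r*((z-C[2])/r[:,2])[:,None]
E
python3 - <<'E'
from h import *
for n in ["top","scene"]:
    c=vision.get_calibration(n); d=np.load(f"pics/{n}0.npy"); W=cloud(c,d)
    X,Y,Z=W[...,0],W[...,1],W[...,2]
    b=(d>0)&(X>0.2)&(X<0.9)&(Y>-0.5)&(Y<0.5)
    print(n,"bench z",np.median(Z[b&(abs(Z)<.02)]))
    m=(b&(Z>0.012)&(Z<.3)).astype(np.uint8)
    N,L,S,_=cv2.connectedComponentsWithStats(m)
    for i in range(1,N):
        if S[i,4]<80: continue
        k=L==i; zt=np.percentile(Z[k],95); t=k&(Z>zt-.006)
        print(S[i],'zt %.3f'%zt,'mid',np.round([(X[t].min()+X[t].max())/2,(Y[t].min()+Y[t].max())/2],4),'ext',np.round([np.ptp(X[t]),np.ptp(Y[t])],3),'all mid',np.round([(X[k].min()+X[k].max())/2,(Y[k].min()+Y[k].max())/2],4),'ext',np.round([np.ptp(X[k]),np.ptp(Y[k])],3))
E
python3 - <<'E'
import cv2
a=cv2.imread('pics/top0.png')
cv2.imwrite('pics/topc.png',cv2.resize(a[130:280,180:490],None,fx=2.5,fy=2.5,interpolation=cv2.INTER_CUBIC))
E
```

```text
top bench z -0.0006122673424840798
[ 404   72   88   61 3513] zt 0.120 mid [ 0.8157 -0.3778] ext [0.169 0.244] all mid [ 0.8148 -0.3767] ext [0.17  0.247]
[ 158   76   52   76 2619] zt 0.152 mid [0.8186 0.4494] ext [0.162 0.101] all mid [0.7972 0.4401] ext [0.205 0.12 ]
[ 248   82   31   42 1012] zt 0.126 mid [0.8394 0.2029] ext [0.06  0.053] all mid [0.8388 0.2013] ext [0.122 0.095]
[327  85  50  32 535] zt 0.019 mid [ 0.8485 -0.0833] ext [0.103 0.16 ] all mid [ 0.8485 -0.0833] ext [0.103 0.16 ]
[309 138  42  41 823] zt 0.066 mid [ 0.6593 -0.0065] ext [0.07  0.071] all mid [ 0.6596 -0.0072] ext [0.131 0.131]
[391 147  27  27 408] zt 0.137 mid [ 0.6411 -0.2379] ext [0.047 0.048] all mid [ 0.6371 -0.2364] ext [0.068 0.072]
[252 162  24  24 426] zt 0.064 mid [0.6126 0.2011] ext [0.063 0.065] all mid [0.6119 0.2   ] ext [0.067 0.068]
[432 177  40  40 961] zt 0.035 mid [ 0.5265 -0.3898] ext [0.116 0.116] all mid [ 0.527  -0.3907] ext [0.127 0.129]
[184 187  43  35 965] zt 0.055 mid [0.522  0.3851] ext [0.098 0.119] all mid [0.5194 0.387 ] ext [0.103 0.128]
[278 201  33  32 347] zt 0.053 
[... 1596 characters left out ...]
84 244  32  36 911] zt 0.063 mid [0.6137 0.1995] ext [0.069 0.067] all mid [0.6137 0.1994] ext [0.069 0.068]
[  52  251  131   89 5612] zt 0.119 mid [ 0.8162 -0.3768] ext [0.167 0.246] all mid [ 0.8162 -0.3761] ext [0.167 0.248]
[ 281  250   58   52 1540] zt 0.066 mid [ 0.6613 -0.006 ] ext [0.069 0.07 ] all mid [ 0.6761 -0.0067] ext [0.102 0.132]
[ 493  289  100  111 7060] zt 0.152 mid [0.8193 0.448 ] ext [0.161 0.104] all mid [0.7984 0.4404] ext [0.203 0.119]
[ 375  321   54   72 2816] zt 0.127 mid [0.842  0.2038] ext [0.054 0.058] all mid [0.8413 0.1998] ext [0.117 0.093]
[ 220  328   83   52 2637] zt 0.016 mid [ 0.8481 -0.0818] ext [0.104 0.164] all mid [ 0.8481 -0.0818] ext [0.104 0.164]
```

View pics/topc.png

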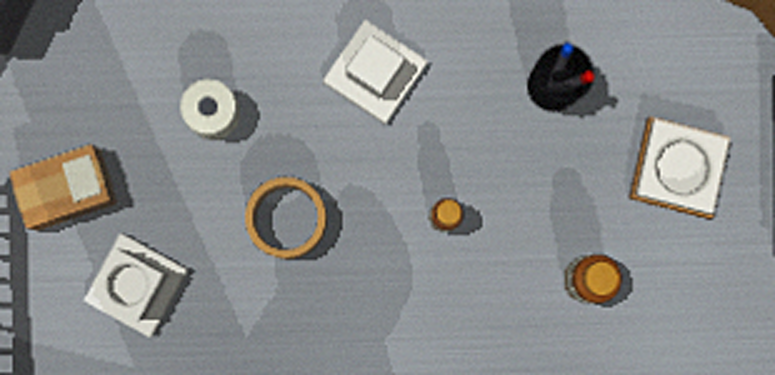

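```bash
python3 - <<'E'
from h import *
obj={'tray':((.527,-.390),.024,.036),'spacer_b':((.396,.301),.056,.070),'spacer_p':((.396,.301),.010,.022),'cap_b':((.660,-.006),.056,.070),'cap_p':((.66,-.006),.010,.022),'large_lid':((.389,-.268),.088,.105),'small_lid':((.473,-.089),.076,.095),'parcel':((.521,.387),.04,.06)}
for n in ["top","scene"]:
    c=vision.get_calibration(n); d=np.load(f"pics/{n}0.npy"); W=cloud(c,d).reshape(-1,3)
    for k,(ctr,lo,hi) in obj.items():
        P=W[(d.ravel()>0)&(np.hypot(W[:,0]-ctr[0],W[:,1]-ctr[1])<.085)&(W[:,2]>lo)&(W[:,2]<hi)]
        r=cv2.minAreaRect((P[:,:2]*1000).astype(np.float32))
        ci=cv2.minEnclosingCircle((P[:,:2]*1000).astype(np.float32))
        print(n,k,np.round(r[0],1),np.round(r[1],1),'ang %.1f'%r[2],'circ',np.round(ci[0],1),round(ci[1],1),'z',np.round(np.median(P[:,2]),4),len(P))
# tray well: points deep
    P=W[(d.ravel()>0)&(np.hypot(W[:,0]-.527,W[:,1]+.390)<.038)&(W[:,2]<.022)]
    print('well',P[:,:2].mean(0).round(4),np.median(P[:,2]).round(4),(P[:,:2].min(0)+P[:,:2].max(0))/2)
E
```

```text
top tray [ 527.9 -389.7] [102.4  99.7] ang 73.8 circ [ 526.6 -388.6] 67.9 z 0.0301 588
top spacer_b [395.8 299.6] [65.4 65.3] ang 60.4 circ [395.5 300.3] 43.4 z 0.0623 274
top spacer_p [395.9 300.4] [96.4 96.6] ang 60.3 circ [396.1 299.4] 66.9 z 0.0153 394
top cap_b [659.6  -7.2] [53.7 53.6] ang 55.3 circ [659.4  -6.5] 36.0 z 0.063 296
top cap_p [655.   -3.1] [ 96.4 109.5] ang 55.0 circ [659.8  -7.4] 66.3 z 0.0155 518
top large_lid [ 388.3 -267.7] [36.7 35.6] ang 88.3 circ [ 388.2 -268.2] 19.1 z 0.0948 132
top small_lid [472.6 -90.8] [27.5 27.4] ang 86.0 circ [473.1 -90. ] 14.7 z 0.0834 76
top parcel [519.9 388.1] [ 76.5 113.1] ang 17.0 circ [519.2 387.6] 65.7 z 0.0492 881
well [ 0.5284 -0.3958] 0.0128 [ 0.52837065 -0.39489134]
scene tray [ 526.4 -391.5] [101.6 100.9] ang 74.4 circ [ 525.2 -391. ] 68.6 z 0.0314 763
scene spacer_b [396.1 301.3] [65.8 69.3] ang 59.9 circ [396.  301.5] 44.5 z 0.065 341
scene spacer_p [395.1 300.3] [ 97.9 101.8] ang 61.5 circ [395.7 301.2] 68.2 z 0.0174 445
scene cap_b [660.1  -5.9] [55.  54.6] ang 54.7 circ [661.3  -5.6] 35.2 z 0.0647 532
scene cap_p [659.5  -6.3] [97.9 97.9] ang 54.2 circ [661.   -6.6] 67.1 z 0.0167 784
scene large_lid [ 390.3 -267.4] [37.4 38.6] ang 11.1 circ [ 389.9 -269. ] 21.1 z 0.0971 145
scene small_lid [472.9 -88.8] [29.2 28.4] ang 26.8 circ [473.3 -88.5] 15.3 z 0.0848 100
scene parcel [520.3 388.2] [ 77.3 113.7] ang 17.5 circ [520.2 388.1] 65.9 z 0.051 1172
well [ 0.5181 -0.3975] 0.0141 [ 0.51945503 -0.39651391]
```

```bash
python3 -m handwheel '[{"hand":1,"dx":2,"dy":-3.75,"wz":0.012},{"hand":1,"dx":2,"dy":-3.75,"wz":0.012},{"hand":1,"dx":2,"dy":-3.75,"wz":0.012},{"hand":1,"dx":2,"dy":-3.75,"wz":0.012},{"hand":1,"dx":2,"dy":-3.75,"wz":0.012},{"hand":1,"dx":2,"dy":-3.75,"wz":0.012},{"hand":1,"dx":2,"dy":-3.75,"wz":0.012},{"hand":1,"dx":2,"dy":-3.75,"wz":0.012},{"hand":1,"dx":2,"dy":-3.75,"wz":0.012},{"hand":1,"dx":2,"dy":-3.75,"wz":0.012}]'
```

```text
invalid input
```

```bash
python3 -m handwheel '[{"hand":1,"dx":2,"dy":-3.75,"dz":0,"wx":0,"wy":0,"wz":0.012},{"hand":1,"dx":2,"dy":-3.75,"dz":0,"wx":0,"wy":0,"wz":0.012},{"hand":1,"dx":2,"dy":-3.75,"dz":0,"wx":0,"wy":0,"wz":0.012},{"hand":1,"dx":2,"dy":-3.75,"dz":0,"wx":0,"wy":0,"wz":0.012},{"hand":1,"dx":2,"dy":-3.75,"dz":0,"wx":0,"wy":0,"wz":0.012},{"hand":1,"dx":2,"dy":-3.75,"dz":0,"wx":0,"wy":0,"wz":0.012},{"hand":1,"dx":2,"dy":-3.75,"dz":0,"wx":0,"wy":0,"wz":0.012},{"hand":1,"dx":2,"dy":-3.75,"dz":0,"wx":0,"wy":0,"wz":0.012},{"hand":1,"dx":2,"dy":-3.75,"dz":0,"wx":0,"wy":0,"wz":0.012},{"hand":1,"dx":2,"dy":-3.75,"dz":0,"wx":0,"wy":0,"wz":0.012}]'
```

```text
time_s: 1.15
position: [0.446, 0.1981, 0.2225]
tcp_rot: [[-0.96, 0.28, -0.0], [0.28, 0.96, 0.0], [0.0, -0.0, -1.0]]
force: [-0.1, 1.3, 0.9]
opening: 1.001
```

```bash
python3 -m handwheel '[{"hand":1,"dx":-0.58,"dy":-4.67,"dz":0,"wx":0,"wy":0,"wz":0},{"hand":1,"dx":-0.58,"dy":-4.67,"dz":0,"wx":0,"wy":0,"wz":0},{"hand":1,"dx":-0.58,"dy":-4.67,"dz":0,"wx":0,"wy":0,"wz":0},{"hand":1,"dx":-0.58,"dy":-4.67,"dz":0,"wx":0,"wy":0,"wz":0},{"hand":1,"dx":-0.58,"dy":-4.67,"dz":0,"wx":0,"wy":0,"wz":0},{"hand":1,"dx":-0.58,"dy":-4.67,"dz":0,"wx":0,"wy":0,"wz":0},{"hand":1,"dx":-0.58,"dy":-4.67,"dz":0,"wx":0,"wy":0,"wz":0},{"hand":1,"dx":-0.58,"dy":-4.67,"dz":0,"wx":0,"wy":0,"wz":0},{"hand":1,"dx":-0.58,"dy":-4.67,"dz":0,"wx":0,"wy":0,"wz":0},{"hand":1,"dx":-0.58,"dy":-4.67,"dz":0,"wx":0,"wy":0,"wz":0}]'; python3 - <<'E'
from h import *
print(bot.read_state()['joint_positions'].round(1))
p,d=vision.capture("wrist"); cv2.imwrite("pics/w1.png",p[:,:,::-1])
print(bot.read_state()['position'])
c=vision.get_calibration("wrist"); W=cloud(c,d).reshape(-1,3)
P=W[(d.ravel()>0)&(np.hypot(W[:,0]-.389,W[:,1]+.268)<.06)&(W[:,2]>.085)&(W[:,2]<.11)]
print(len(P), cv2.minEnclosingCircle((P[:,:2]*1000).astype(np.float32)), P.mean(0))
E
```

```text
time_s: 2.15
position: [0.3868, -0.2691, 0.2225]
tcp_rot: [[-0.96, 0.281, 0.0], [0.281, 0.96, 0.0], [-0.0, 0.0, -1.0]]
force: [1.2, 0.2, -0.0]
opening: 0.997
[ -48.5   18.4  103.5    0.    58.1 -122.2]
[ 0.3878398  -0.27795613  0.22310811]
1270 ((389.5350646972656, -276.04071044921875), 19.901941299438477) [ 0.38830368 -0.2757046   0.09631261]
```

View pics/w1.png

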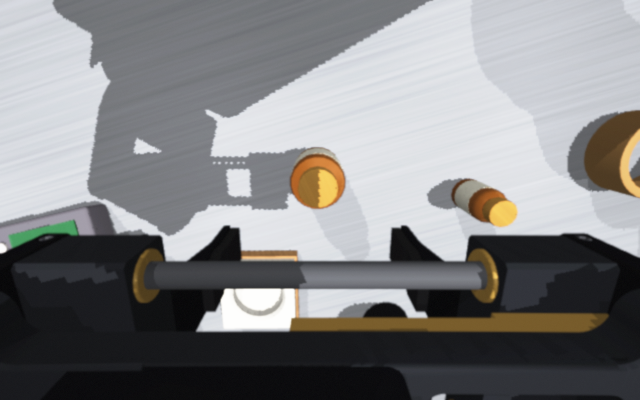

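The wrist view shows the large jar's lid at about (318,187), the small jar at (490,205) and part of the tray at (255,290). The arm was still settling, so I'll measure again.

```bash
cat >> h.py <<'E'
def wl(ctr,lo,hi,rad=.06,n="wrist"):
    c=vision.get_calibration(n); p,d=vision.capture(n); W=cloud(c,d).reshape(-1,3)
    P=W[(d.ravel()>0)&(np.hypot(W[:,0]-ctr[0],W[:,1]-ctr[1])<rad)&(W[:,2]>lo)&(W[:,2]<hi)]
    if len(P)>5:
        Q=(P[:,:2]*1000).astype(np.float32); r=cv2.minAreaRect(Q); ci=cv2.minEnclosingCircle(Q)
        print(n,len(P),'rect',np.round(r[0],1),np.round(r[1],1),round(r[2],1),'circ',np.round(ci[0],1),round(ci[1],1),'z',np.median(P[:,2]).round(4))
    return p,d,W
def st():
    s=bot.read_state(); R=s['tcp_rot']
    print('t',s['time_s'],'pos',s['position'].round(4),'yaw %.2f'%np.degrees(np.arctan2(R[1,1],R[0,1])),'z',R[:,2].round(3),'F',s['force'].round(1),'open',round(s['opening'],3),'q',s['joint_positions'].round(0))
E
python3 -m handwheel '[{"hand":1,"dx":0,"dy":0,"dz":0,"wx":0,"wy":0,"wz":0},{"hand":1,"dx":0,"dy":0,"dz":0,"wx":0,"wy":0,"wz":0}]'; python3 - <<'E'
from h import *
st(); wl((.389,-.268),.085,.11); st()
wl((.527,-.39),.02,.036,.085)
E
```

```text
time_s: 2.4
position: [0.3869, -0.2665, 0.2221]
tcp_rot: [[-0.96, 0.281, -0.001], [0.281, 0.96, 0.002], [0.002, 0.002, -1.0]]
force: [-0.9, -0.3, -0.8]
opening: 0.995
t 2.4 pos [ 0.3869 -0.2665  0.2221] yaw 73.68 z [-0.001  0.002 -1.   ] F [-0.9 -0.3 -0.8] open 0.995 q [ -48.   18.  104.    0.   58. -122.]
wrist 1269 rect [ 388.  -265.8] [39.1 38.9] 17.7 circ [ 388.4 -266.1] 20.1 z 0.096
t 2.45 pos [ 0.387  -0.2657  0.2221] yaw 73.77 z [-0.001  0.002 -1.   ] F [-0.6  0.4  0. ] open 0.999 q [ -48.   18.  104.    0.   58. -122.]
wrist 1815 rect [ 526.2 -390.3] [ 99.3 100.3] 74.3 circ [ 525.  -391.3] 68.3 z 0.0306
```

```bash
python3 -m handwheel '[{"hand":1,"dx":0.15,"dy":0,"dz":-3,"wx":0,"wy":0,"wz":0},{"hand":1,"dx":0,"dy":0,"dz":-3,"wx":0,"wy":0,"wz":0},{"hand":1,"dx":0,"dy":0,"dz":-3,"wx":0,"wy":0,"wz":0},{"hand":1,"dx":0,"dy":0,"dz":-3,"wx":0,"wy":0,"wz":0},{"hand":1,"dx":0,"dy":0,"dz":-2.5,"wx":0,"wy":0,"wz":0},{"hand":1,"dx":0,"dy":0,"dz":-2,"wx":0,"wy":0,"wz":0},{"hand":1,"dx":0,"dy":0,"dz":-1.3,"wx":0,"wy":0,"wz":0},{"hand":1,"dx":0,"dy":0,"dz":-0.5,"wx":0,"wy":0,"wz":0},{"hand":1,"dx":0,"dy":0,"dz":0,"wx":0,"wy":0,"wz":0}]'; python3 -m handwheel '[{"hand":-1,"dx":0,"dy":0,"dz":0,"wx":0,"wy":0,"wz":0},{"hand":-1,"dx":0,"dy":0,"dz":0,"wx":0,"wy":0,"wz":0},{"hand":-1,"dx":0,"dy":0,"dz":0,"wx":0,"wy":0,"wz":0},{"hand":-1,"dx":0,"dy":0,"dz":0,"wx":0,"wy":0,"wz":0},{"hand":-1,"dx":0,"dy":0,"dz":0,"wx":0,"wy":0,"wz":0},{"hand":-1,"dx":0,"dy":0,"dz":0,"wx":0,"wy":0,"wz":0},{"hand":-1,"dx":0,"dy":0,"dz":0,"wx":0,"wy":0,"wz":0}]'
```

```text
time_s: 3.4
position: [0.3891, -0.2659, 0.0393]
tcp_rot: [[-0.961, 0.278, -0.001], [0.278, 0.961, 0.001], [0.001, 0.001, -1.0]]
force: [-1.0, -0.2, 0.3]
opening: 0.999
time_s: 4.1
position: [0.3892, -0.2675, 0.04]
tcp_rot: [[-0.96, 0.28, 0.001], [0.28, 0.96, -0.001], [-0.001, -0.0, -1.0]]
force: [-0.3, 0.7, 6.3]
opening: 0.685
```

```bash
python3 -m handwheel '[{"hand":-1,"dx":0,"dy":0,"dz":0.4,"wx":0,"wy":0,"wz":0},{"hand":-1,"dx":0,"dy":0,"dz":1,"wx":0,"wy":0,"wz":0},{"hand":-1,"dx":0,"dy":0,"dz":1.6,"wx":0,"wy":0,"wz":0},{"hand":-1,"dx":0,"dy":0,"dz":2,"wx":0,"wy":0,"wz":0},{"hand":-1,"dx":0,"dy":0,"dz":2,"wx":0,"wy":0,"wz":0},{"hand":-1,"dx":0,"dy":0,"dz":1,"wx":0,"wy":0,"wz":0},{"hand":-1,"dx":0,"dy":0,"dz":0,"wx":0,"wy":0,"wz":0}]'; python3 - <<'E'
from h import *
st()
for n in ("top","scene"):
    p,d,W=wl((.389,-.268),.155,.20,.03,n)
    cv2.imwrite(f"pics/{n}2.png",p[:,:,::-1])
E
```

```text
time_s: 4.8
position: [0.3896, -0.2678, 0.1209]
tcp_rot: [[-0.96, 0.28, 0.002], [0.28, 0.96, -0.002], [-0.003, -0.002, -1.0]]
force: [-0.5, -0.6, -3.0]
opening: 0.685
t 4.8 pos [ 0.3896 -0.2678  0.1209] yaw 73.74 z [ 0.002 -0.002 -1.   ] F [-0.5 -0.6 -3. ] open 0.685 q [ -48.   28.  109.   -0.   42. -122.]
scene 156 rect [ 396.3 -272.6] [52.1 41.5] 31.9 circ [ 392.4 -269.4] 29.2 z 0.1662
```

View pics/scene2.png

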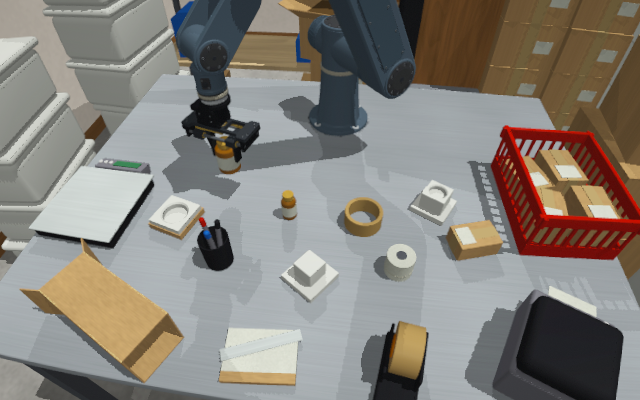

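The jar is held about 80 mm up at (228,157), and the wrist force implies roughly 0.31 kg. Next I move it over the tray.

```bash
python3 -m handwheel '[{"hand":-1,"dx":1,"dy":-0.9,"dz":0,"wx":0,"wy":0,"wz":0},{"hand":-1,"dx":2.2,"dy":-1.95,"dz":0,"wx":0,"wy":0,"wz":0},{"hand":-1,"dx":2.8,"dy":-2.5,"dz":0,"wx":0,"wy":0,"wz":0},{"hand":-1,"dx":2.8,"dy":-2.5,"dz":0,"wx":0,"wy":0,"wz":0},{"hand":-1,"dx":2.3,"dy":-2.05,"dz":0,"wx":0,"wy":0,"wz":0},{"hand":-1,"dx":1.7,"dy":-1.5,"dz":0,"wx":0,"wy":0,"wz":0},{"hand":-1,"dx":0.95,"dy":-0.9,"dz":0,"wx":0,"wy":0,"wz":0},{"hand":-1,"dx":0,"dy":0,"dz":0,"wx":0,"wy":0,"wz":0},{"hand":-1,"dx":0,"dy":0,"dz":0,"wx":0,"wy":0,"wz":0},{"hand":-1,"dx":0,"dy":0,"dz":0,"wx":0,"wy":0,"wz":0}]'; python3 - <<'E'
from h import *
st()
for n in ("top","scene"):
    p,d,W=wl((.527,-.39),.02,.04,.09,n)
    cv2.imwrite(f"pics/{n}3.png",p[:,:,::-1])
p,d,W=wl((.527,-.39),.02,.036,.085)
cv2.imwrite(f"pics/w3.png",p[:,:,::-1])
st()
E
```

```text
time_s: 5.9
position: [0.5251, -0.3888, 0.1184]
tcp_rot: [[-0.96, 0.28, -0.003], [0.28, 0.96, 0.003], [0.003, 0.002, -1.0]]
force: [0.2, -1.2, -3.5]
opening: 0.685
t 5.9 pos [ 0.5251 -0.3888  0.1184] yaw 73.74 z [-0.003  0.003 -1.   ] F [ 0.2 -1.2 -3.5] open 0.685 q [ -46.   39.   83.   -0.   58. -120.]
top 125 rect [ 507.1 -357.9] [52.2 36. ] 54.6 circ [ 503.3 -356. ] 28.9 z 0.029
scene 719 rect [ 528.1 -389.3] [104.8 105.5] 74.4 circ [ 526.7 -390. ] 71.7 z 0.031
wrist 4996 rect [ 513.7 -384.5] [101.8  78.5] 73.7 circ [ 513.2 -385.6] 61.7 z 0.031
t 6.05 pos [ 0.5259 -0.3895  0.1194] yaw 73.75 z [-0.001  0.001 -1.   ] F [ 0.4 -0.6 -2.2] open 0.684 q [ -46.   39.   83.   -0.   58. -120.]
```

View pics/w3.png

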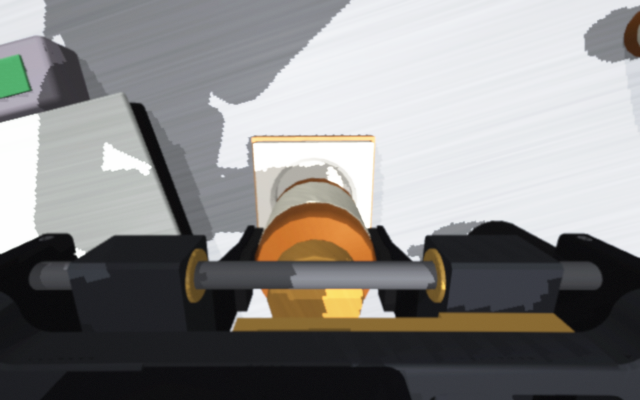

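View pics/scene3.png

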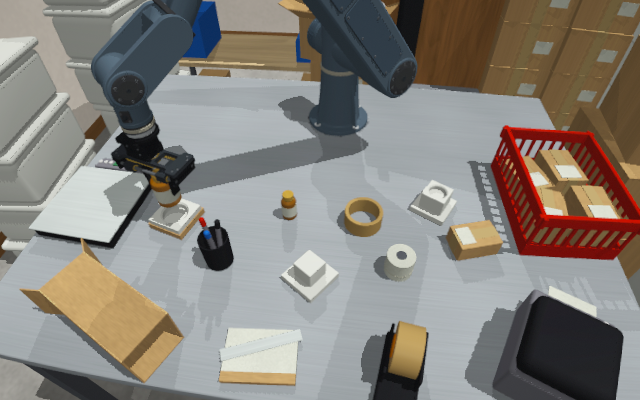

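```bash
python3 -m handwheel '[{"hand":-1,"dx":0,"dy":0,"dz":-1.5,"wx":0,"wy":0,"wz":0},{"hand":-1,"dx":0,"dy":0,"dz":-1.5,"wx":0,"wy":0,"wz":0},{"hand":-1,"dx":0,"dy":0,"dz":-1,"wx":0,"wy":0,"wz":0},{"hand":-1,"dx":0,"dy":0,"dz":-0.5,"wx":0,"wy":0,"wz":0},{"hand":-1,"dx":0,"dy":0,"dz":-0.4,"wx":0,"wy":0,"wz":0},{"hand":-1,"dx":0,"dy":0,"dz":-0.3,"wx":0,"wy":0,"wz":0},{"hand":-1,"dx":0,"dy":0,"dz":0,"wx":0,"wy":0,"wz":0}]';python3 -m handwheel '[{"hand":-1,"dx":0,"dy":0,"dz":-0.3,"wx":0,"wy":0,"wz":0},{"hand":-1,"dx":0,"dy":0,"dz":-0.3,"wx":0,"wy":0,"wz":0},{"hand":-1,"dx":0,"dy":0,"dz":-0.2,"wx":0,"wy":0,"wz":0},{"hand":-1,"dx":0,"dy":0,"dz":-0.2,"wx":0,"wy":0,"wz":0},{"hand":-1,"dx":0,"dy":0,"dz":0,"wx":0,"wy":0,"wz":0}]'
```

```text
time_s: 6.75
position: [0.5265, -0.3903, 0.0673]
tcp_rot: [[-0.96, 0.28, -0.0], [0.28, 0.96, 0.0], [0.0, 0.0, -1.0]]
force: [0.7, -0.5, -3.1]
opening: 0.681
time_s: 7.25
position: [0.5264, -0.3901, 0.0572]
tcp_rot: [[-0.96, 0.28, -0.0], [0.28, 0.96, 0.0], [0.0, 0.0, -1.0]]
force: [0.6, -0.5, -2.5]
opening: 0.683
```

```bash
python3 -m handwheel '[{"hand":-1,"dx":0,"dy":0,"dz":-0.1,"wx":0,"wy":0,"wz":0},{"hand":-1,"dx":0,"dy":0,"dz":-0.1,"wx":0,"wy":0,"wz":0},{"hand":-1,"dx":0,"dy":0,"dz":-0.1,"wx":0,"wy":0,"wz":0},{"hand":-1,"dx":0,"dy":0,"dz":0,"wx":0,"wy":0,"wz":0}]';python3 -m handwheel '[{"hand":-1,"dx":0,"dy":0,"dz":-0.1,"wx":0,"wy":0,"wz":0},{"hand":-1,"dx":0,"dy":0,"dz":0,"wx":0,"wy":0,"wz":0}]'
```

```text
time_s: 7.65
position: [0.5264, -0.3902, 0.0544]
tcp_rot: [[-0.96, 0.28, -0.0], [0.28, 0.96, 0.0], [0.0, 0.0, -1.0]]
force: [0.4, 0.2, -3.4]
opening: 0.685
time_s: 7.85
position: [0.5265, -0.3902, 0.0534]
tcp_rot: [[-0.96, 0.28, -0.0], [0.28, 0.96, 0.0], [0.0, 0.0, -1.0]]
force: [-0.2, -0.6, -3.4]
opening: 0.685
```

```bash
python3 -m handwheel '[{"hand":-1,"dx":0,"dy":0,"dz":-0.05,"wx":0,"wy":0,"wz":0},{"hand":-1,"dx":0,"dy":0,"dz":0,"wx":0,"wy":0,"wz":0}]'
```

```text
time_s: 8.05
position: [0.5266, -0.3903, 0.0531]
tcp_rot: [[-0.96, 0.28, 0.0], [0.28, 0.96, -0.0], [-0.0, -0.0, -1.0]]
force: [1.4, -0.5, -3.9]
opening: 0.685
```

```bash
python3 -m handwheel '[{"hand":-1,"dx":0,"dy":0,"dz":-0.1,"wx":0,"wy":0,"wz":0},{"hand":-1,"dx":0,"dy":0,"dz":0,"wx":0,"wy":0,"wz":0}]'
```

```text
time_s: 8.25
position: [0.5266, -0.3903, 0.053]
tcp_rot: [[-0.96, 0.28, 0.0], [0.28, 0.96, -0.0], [-0.0, -0.0, -1.0]]
force: [-1.9, 1.7, 3.9]
opening: 0.686
```

```bash
python3 -m handwheel '[{"hand":-1,"dx":0,"dy":0,"dz":-0.1,"wx":0,"wy":0,"wz":0},{"hand":-1,"dx":0,"dy":0,"dz":0,"wx":0,"wy":0,"wz":0}]'
```

```text
time_s: 8.45
position: [0.5266, -0.3903, 0.053]
tcp_rot: [[-0.96, 0.28, 0.0], [0.28, 0.96, -0.0], [-0.0, -0.0, -1.0]]
force: [-1.9, 2.3, 9.9]
opening: 0.683
```

The jar is on the floor of the well: TCP at 0.053 as expected, with 10 N of contact. I'll release it.

```bash
python3 -m handwheel '[{"hand":-1,"dx":0,"dy":0,"dz":0.1,"wx":0,"wy":0,"wz":0},{"hand":0.5,"dx":0,"dy":0,"dz":0,"wx":0,"wy":0,"wz":0},{"hand":1,"dx":0,"dy":0,"dz":0,"wx":0,"wy":0,"wz":0},{"hand":1,"dx":0,"dy":0,"dz":0,"wx":0,"wy":0,"wz":0},{"hand":1,"dx":0,"dy":0,"dz":0,"wx":0,"wy":0,"wz":0},{"hand":1,"dx":0,"dy":0,"dz":0,"wx":0,"wy":0,"wz":0}]';python3 -m handwheel '[{"hand":1,"dx":0,"dy":0,"dz":1.5,"wx":0,"wy":0,"wz":0},{"hand":1,"dx":0,"dy":0,"dz":3,"wx":0,"wy":0,"wz":0},{"hand":1,"dx":0,"dy":0,"dz":3,"wx":0,"wy":0,"wz":0},{"hand":1,"dx":0,"dy":0,"dz":4,"wx":0,"wy":0,"wz":0},{"hand":1,"dx":0,"dy":0,"dz":4,"wx":0,"wy":0,"wz":0},{"hand":1,"dx":0,"dy":0,"dz":2,"wx":0,"wy":0,"wz":0},{"hand":1,"dx":0,"dy":0,"dz":0,"wx":0,"wy":0,"wz":0},{"hand":1,"dx":0,"dy":0,"dz":0,"wx":0,"wy":0,"wz":0}]'; python3 - <<'E'
from h import *
st()
wl((.527,-.39),.1,.12,.06)
wl((.527,-.39),.1,.12,.06,"scene")
wl((.527,-.39),.022,.036,.085)
st()
E
```

```text
time_s: 9.05
position: [0.5266, -0.3903, 0.0518]
tcp_rot: [[-0.96, 0.28, -0.0], [0.28, 0.96, 0.0], [0.0, 0.0, -1.0]]
force: [-0.2, 0.3, -0.5]
opening: 0.975
time_s: 9.85
position: [0.5264, -0.3901, 0.2277]
tcp_rot: [[-0.96, 0.28, 0.001], [0.28, 0.96, -0.001], [-0.001, -0.0, -1.0]]
force: [-0.7, 0.3, 0.3]
opening: 0.997
t 9.85 pos [ 0.5264 -0.3901  0.2277] yaw 73.74 z [ 0.001 -0.001 -1.   ] F [-0.7  0.3  0.3] open 0.997 q [ -46.   32.   77.    0.   70. -120.]
wrist 1331 rect [ 525.5 -388.8] [39.2 39.1] 63.6 circ [ 525.5 -388.9] 19.9 z 0.109
scene 179 rect [ 526.1 -390.3] [39.9 38.2] 2.0 circ [ 525.5 -389.6] 21.2 z 0.1101
wrist 3588 rect [ 526.3 -389.7] [98.1 98.6] 74.1 circ [ 525.6 -389.7] 68.6 z 0.031
t 10.0 pos [ 0.5256 -0.3894  0.2251] yaw 73.73 z [-0.003  0.003 -1.   ] F [ 0.2 -0.2  0.5] open 1.0 q [ -46.   32.   77.    0.   70. -120.]
```

The lid top reads 0.109, so the large jar is home and centred within about 1 mm. Now the spacer.

```bash
python3 -m handwheel '[{"hand":1,"dx":-0.8,"dy":4.3,"dz":0,"wx":0,"wy":0,"wz":-0.0146},{"hand":1,"dx":-0.8,"dy":4.3,"dz":0,"wx":0,"wy":0,"wz":-0.0146},{"hand":1,"dx":-0.8,"dy":4.3,"dz":0,"wx":0,"wy":0,"wz":-0.0146},{"hand":1,"dx":-0.8,"dy":4.3,"dz":0,"wx":0,"wy":0,"wz":-0.0146},{"hand":1,"dx":-0.8,"dy":4.3,"dz":0,"wx":0,"wy":0,"wz":-0.0146},{"hand":1,"dx":-0.8,"dy":4.3,"dz":0,"wx":0,"wy":0,"wz":-0.0146},{"hand":1,"dx":-0.8,"dy":4.3,"dz":0,"wx":0,"wy":0,"wz":-0.0146},{"hand":1,"dx":-0.8,"dy":4.3,"dz":0,"wx":0,"wy":0,"wz":-0.0146},{"hand":1,"dx":-0.8,"dy":4.3,"dz":0,"wx":0,"wy":0,"wz":-0.0146},{"hand":1,"dx":-0.8,"dy":4.3,"dz":0,"wx":0,"wy":0,"wz":-0.0146}]';python3 -m handwheel '[{"hand":1,"dx":-0.8,"dy":4.3,"dz":0,"wx":0,"wy":0,"wz":-0.0146},{"hand":1,"dx":-0.8,"dy":4.3,"dz":0,"wx":0,"wy":0,"wz":-0.0146},{"hand":1,"dx":-0.8,"dy":4.3,"dz":0,"wx":0,"wy":0,"wz":-0.0146},{"hand":1,"dx":-0.8,"dy":4.3,"dz":0,"wx":0,"wy":0,"wz":-0.0146},{"hand":1,"dx":-0.8,"dy":4.3,"dz":0,"wx":0,"wy":0,"wz":-0.0146},{"hand":1,"dx":-0.8,"dy":4.3,"dz":0,"wx":0,"wy":0,"wz":-0.0146},{"hand":1,"dx":0,"dy":0,"dz":0,"wx":0,"wy":0,"wz":0},{"hand":1,"dx":0,"dy":0,"dz":0,"wx":0,"wy":0,"wz":0},{"hand":1,"dx":0,"dy":0,"dz":0,"wx":0,"wy":0,"wz":0}]'; python3 - <<'E'
from h import *
st()
p,d,W=wl((.396,.3),.055,.072,.06)
cv2.imwrite("pics/w4.png",p[:,:,::-1])
wl((.396,.3),.01,.022,.085)
st()
E
```

```text
time_s: 11.0
position: [0.4452, 0.0414, 0.2259]
tcp_rot: [[-0.909, 0.418, -0.003], [0.418, 0.909, 0.001], [0.003, -0.001, -1.0]]
force: [0.5, 0.1, 0.3]
opening: 1.002
time_s: 11.9
position: [0.3981, 0.2966, 0.2262]
tcp_rot: [[-0.869, 0.495, -0.002], [0.495, 0.869, -0.001], [0.001, -0.002, -1.0]]
force: [-0.3, -0.0, -0.1]
opening: 0.997
t 11.9 pos [0.3981 0.2966 0.2262] yaw 60.33 z [-0.002 -0.001 -1.   ] F [-0.3 -0.  -0.1] open 0.997 q [ 24.  20. 100.  -0.  60. -37.]
wrist 2122 rect [395.9 303.1] [64.  64.2] 60.4 circ [395.7 303.2] 44.8 z 0.0639
wrist 2376 rect [395.9 303.2] [96.1 96.1] 60.3 circ [396.  303.3] 67.5 z 0.0161
t 12.0 pos [0.3987 0.2963 0.2266] yaw 60.24 z [-0.001 -0.001 -1.   ] F [-0.4  0.5 -0.7] open 1.004 q [ 24.  20. 100.  -0.  60. -37.]
```

View pics/w4.png

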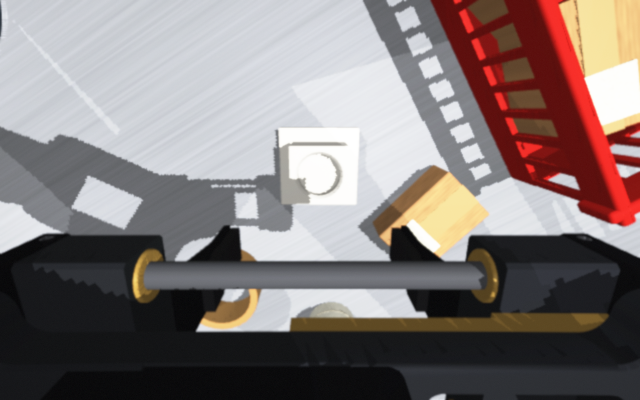

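The wrist view shows the spacer at (318,170) with its well, and the parcel clear on the right. I'll descend and grip.

```bash
python3 -m handwheel '[{"hand":1,"dx":-0.24,"dy":0.53,"dz":-3,"wx":0,"wy":0,"wz":0},{"hand":1,"dx":0,"dy":0,"dz":-3.5,"wx":0,"wy":0,"wz":0},{"hand":1,"dx":0,"dy":0,"dz":-3.5,"wx":0,"wy":0,"wz":0},{"hand":1,"dx":0,"dy":0,"dz":-3.5,"wx":0,"wy":0,"wz":0},{"hand":1,"dx":0,"dy":0,"dz":-2.8,"wx":0,"wy":0,"wz":0},{"hand":1,"dx":0,"dy":0,"dz":-2,"wx":0,"wy":0,"wz":0},{"hand":1,"dx":0,"dy":0,"dz":-1.3,"wx":0,"wy":0,"wz":0},{"hand":1,"dx":0,"dy":0,"dz":-0.7,"wx":0,"wy":0,"wz":0},{"hand":1,"dx":0,"dy":0,"dz":0,"wx":0,"wy":0,"wz":0}]'; python3 -m handwheel '[{"hand":-1,"dx":0,"dy":0,"dz":0,"wx":0,"wy":0,"wz":0},{"hand":-1,"dx":0,"dy":0,"dz":0,"wx":0,"wy":0,"wz":0},{"hand":-1,"dx":0,"dy":0,"dz":0,"wx":0,"wy":0,"wz":0},{"hand":-1,"dx":0,"dy":0,"dz":0,"wx":0,"wy":0,"wz":0},{"hand":-1,"dx":0,"dy":0,"dz":0,"wx":0,"wy":0,"wz":0},{"hand":-1,"dx":0,"dy":0,"dz":0,"wx":0,"wy":0,"wz":0}]'
```

```text
time_s: 12.9
position: [0.3962, 0.302, 0.0234]
tcp_rot: [[-0.868, 0.496, -0.001], [0.496, 0.868, -0.001], [0.001, -0.001, -1.0]]
force: [0.1, -0.7, -0.1]
opening: 1.003
time_s: 13.5
position: [0.3964, 0.3032, 0.0247]
tcp_rot: [[-0.869, 0.494, 0.001], [0.494, 0.869, 0.0], [-0.001, 0.001, -1.0]]
force: [-0.8, -0.3, 5.9]
opening: 0.735
```

```bash
python3 -m handwheel '[{"hand":-1,"dx":0,"dy":0,"dz":0.5,"wx":0,"wy":0,"wz":0},{"hand":-1,"dx":0,"dy":0,"dz":1.5,"wx":0,"wy":0,"wz":0},{"hand":-1,"dx":0,"dy":0,"dz":3,"wx":0,"wy":0,"wz":0},{"hand":-1,"dx":0,"dy":0,"dz":4,"wx":0,"wy":0,"wz":0},{"hand":-1,"dx":0,"dy":0,"dz":4,"wx":0,"wy":0,"wz":0},{"hand":-1,"dx":0,"dy":0,"dz":4,"wx":0,"wy":0,"wz":0},{"hand":-1,"dx":0,"dy":0,"dz":2,"wx":0,"wy":0,"wz":0},{"hand":-1,"dx":0,"dy":0,"dz":0,"wx":0,"wy":0,"wz":0},{"hand":-1,"dx":0,"dy":0,"dz":0,"wx":0,"wy":0,"wz":0}]'; python3 - <<'E'
from h import *
st()
p,d,W=wl((.396,.3),.15,.3,.06)
cv2.imwrite("pics/w5.png",p[:,:,::-1])
p,d,W=wl((.396,.3),.16,.18,.06,"scene")
cv2.imwrite("pics/s5.png",p[80:280,280:540,::-1])
st()
E
```

```text
time_s: 14.4
position: [0.3956, 0.3028, 0.2138]
tcp_rot: [[-0.869, 0.495, -0.0], [0.495, 0.869, -0.0], [0.0, -0.0, -1.0]]
force: [0.3, 0.3, -0.3]
opening: 0.734
t 14.4 pos [0.3956 0.3028 0.2138] yaw 60.36 z [-0. -0. -1.] F [ 0.3  0.3 -0.3] open 0.734 q [ 25.  21. 101.   0.  58. -36.]
wrist 27845 rect [393.4 305.3] [96.3 92. ] 61.2 circ [395.6 300.3] 59.7 z 0.2508
t 14.5 pos [0.3949 0.3024 0.2125] yaw 60.36 z [-0.003 -0.002 -1.   ] F [0.1 0.5 0.2] open 0.734 q [ 25.  21. 101.  -0.  58. -36.]
```

View pics/w5.png

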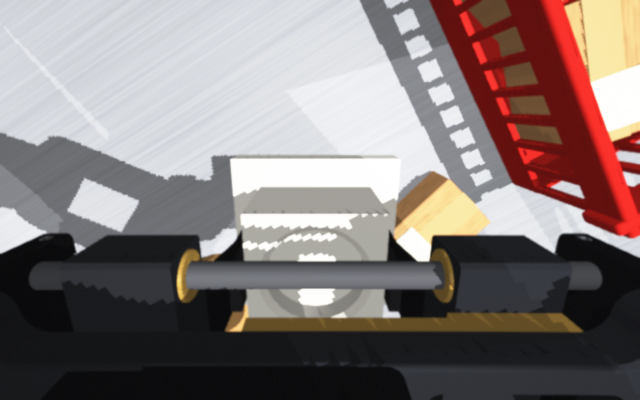

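View pics/s5.png

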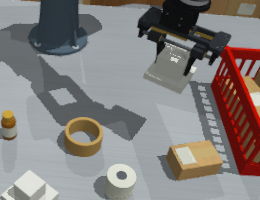

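Spacer held level, its plate's near edge at row 157, columns 230–400. I'll check where it sits in the hand.

```bash
cat >> h.py <<'E'
def held(lo,hi,half,rad=.09):
    s=bot.read_state(); c=vision.get_calibration("wrist"); p,d=vision.capture("wrist"); W=cloud(c,d).reshape(-1,3)
    q=(W-s['position'])@s['tcp_rot']  # tool frame
    q=q[d.ravel()>0]
    P=q[(np.hypot(q[:,0],q[:,1])<rad)&(-q[:,2]>lo)&(-q[:,2]<hi)]
    print('z',np.median(-P[:,2]).round(4),'n',len(P),'x max %.4f -> centre %.4f'%(np.percentile(P[:,0],99.5),np.percentile(P[:,0],99.5)-half),'y',np.percentile(P[:,1],[.5,99.5]).round(4))
E
python3 - <<'E'
from h import *
st();held(-.02,.002,.048);held(.02,.05,.032)
E
```

```text
t 14.5 pos [0.3949 0.3024 0.2125] yaw 60.36 z [-0.003 -0.002 -1.   ] F [0.1 0.5 0.2] open 0.734 q [ 25.  21. 101.  -0.  58. -36.]
z -0.0085 n 6768 x max 0.0485 -> centre 0.0005 y [-0.047   0.0485]
z 0.0377 n 13995 x max 0.0326 -> centre 0.0006 y [-0.041  0.042]
```

```bash
python3 -m handwheel '[{"hand":-1,"dx":0.4,"dy":-2.2,"dz":0,"wx":0,"wy":0,"wz":0.008},{"hand":-1,"dx":0.8,"dy":-4.3,"dz":0,"wx":0,"wy":0,"wz":0.015},{"hand":-1,"dx":0.8,"dy":-4.3,"dz":0,"wx":0,"wy":0,"wz":0.015},{"hand":-1,"dx":0.8,"dy":-4.3,"dz":0,"wx":0,"wy":0,"wz":0.015},{"hand":-1,"dx":0.8,"dy":-4.3,"dz":0,"wx":0,"wy":0,"wz":0.015},{"hand":-1,"dx":0.8,"dy":-4.3,"dz":0,"wx":0,"wy":0,"wz":0.015},{"hand":-1,"dx":0.8,"dy":-4.3,"dz":0,"wx":0,"wy":0,"wz":0.015},{"hand":-1,"dx":0.8,"dy":-4.3,"dz":0,"wx":0,"wy":0,"wz":0.015},{"hand":-1,"dx":0.8,"dy":-4.3,"dz":0,"wx":0,"wy":0,"wz":0.015},{"hand":-1,"dx":0.8,"dy":-4.3,"dz":0,"wx":0,"wy":0,"wz":0.015}]';python3 -m handwheel '[{"hand":-1,"dx":0.8,"dy":-4.3,"dz":0,"wx":0,"wy":0,"wz":0.015},{"hand":-1,"dx":0.8,"dy":-4.3,"dz":0,"wx":0,"wy":0,"wz":0.015},{"hand":-1,"dx":0.8,"dy":-4.3,"dz":0,"wx":0,"wy":0,"wz":0.015},{"hand":-1,"dx":0.8,"dy":-4.3,"dz":0,"wx":0,"wy":0,"wz":0.015},{"hand":-1,"dx":0.8,"dy":-4.3,"dz":0,"wx":0,"wy":0,"wz":0.015},{"hand":-1,"dx":0.8,"dy":-4.3,"dz":0,"wx":0,"wy":0,"wz":0.015},{"hand":-1,"dx":0.6,"dy":-2.4,"dz":0,"wx":0,"wy":0,"wz":0.006},{"hand":-1,"dx":0,"dy":0,"dz":0,"wx":0,"wy":0,"wz":0},{"hand":-1,"dx":0,"dy":0,"dz":0,"wx":0,"wy":0,"wz":0},{"hand":-1,"dx":0,"dy":0,"dz":0,"wx":0,"wy":0,"wz":0}]';python3 - <<'E'
from h import *
st();held(-.02,.002,.048)
p,d,W=wl((.527,-.39),.022,.036,.085)
cv2.imwrite("pics/w6.png",p[:,:,::-1])
st()
E
```

```text
time_s: 15.6
position: [0.4716, -0.1076, 0.2129]
tcp_rot: [[-0.931, 0.366, -0.002], [0.366, 0.931, 0.001], [0.003, 0.0, -1.0]]
force: [-0.1, -0.5, -0.7]
opening: 0.733
time_s: 16.6
position: [0.5255, -0.3862, 0.2129]
tcp_rot: [[-0.962, 0.274, -0.002], [0.274, 0.962, 0.003], [0.003, 0.002, -1.0]]
force: [-0.9, -0.2, -0.1]
opening: 0.728
t 16.6 pos [ 0.5255 -0.3862  0.2129] yaw 74.09 z [-0.002  0.003 -1.   ] F [-0.9 -0.2 -0.1] open 0.728 q [ -46.   33.   78.    0.   69. -120.]
z -0.0085 n 6768 x max 0.0484 -> centre 0.0004 y [-0.0469  0.0486]
wrist 1669 rect [ 490.2 -379.3] [98.2 23.3] 74.1 circ [ 489.7 -379.2] 49.7 z 0.031
t 16.7 pos [ 0.5259 -0.3862  0.2137] yaw 74.12 z [-0.001  0.001 -1.   ] F [-0.5  0.4 -0.2] open 0.731 q [ -46.   33.   78.    0.   69. -120.]
```

View pics/w6.png

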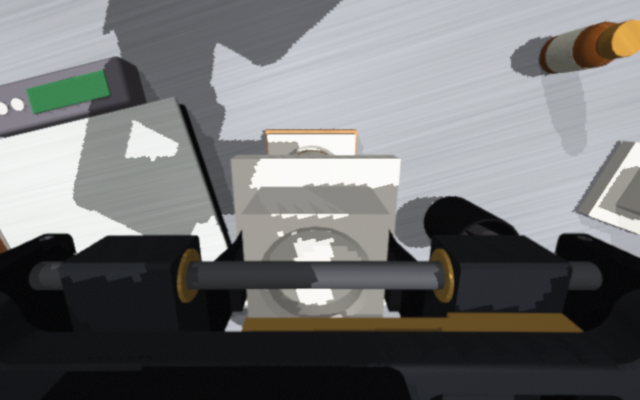

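```bash
python3 -m handwheel '[{"hand":-1,"dx":0.05,"dy":-0.41,"dz":-1,"wx":0,"wy":0,"wz":0},{"hand":-1,"dx":0,"dy":0,"dz":-2,"wx":0,"wy":0,"wz":0},{"hand":-1,"dx":0,"dy":0,"dz":-2,"wx":0,"wy":0,"wz":0},{"hand":-1,"dx":0,"dy":0,"dz":-1.5,"wx":0,"wy":0,"wz":0},{"hand":-1,"dx":0,"dy":0,"dz":-0.8,"wx":0,"wy":0,"wz":0},{"hand":-1,"dx":0,"dy":0,"dz":0,"wx":0,"wy":0,"wz":0},{"hand":-1,"dx":0,"dy":0,"dz":0,"wx":0,"wy":0,"wz":0}]';python3 -m handwheel '[{"hand":-1,"dx":0,"dy":0,"dz":-0.3,"wx":0,"wy":0,"wz":0},{"hand":-1,"dx":0,"dy":0,"dz":-0.3,"wx":0,"wy":0,"wz":0},{"hand":-1,"dx":0,"dy":0,"dz":0,"wx":0,"wy":0,"wz":0}]'
```

```text
time_s: 17.4
position: [0.527, -0.3923, 0.1414]
tcp_rot: [[-0.962, 0.275, 0.001], [0.275, 0.962, -0.001], [-0.001, -0.0, -1.0]]
force: [0.4, 0.6, 0.1]
opening: 0.737
time_s: 17.7
position: [0.5265, -0.392, 0.135]
tcp_rot: [[-0.961, 0.275, -0.0], [0.275, 0.961, 0.0], [0.0, 0.0, -1.0]]
force: [-0.5, 0.9, -1.5]
opening: 0.733
```

```bash
python3 -m handwheel '[{"hand":-1,"dx":0,"dy":0.15,"dz":0,"wx":0,"wy":0,"wz":0},{"hand":-1,"dx":0,"dy":0,"dz":-0.3,"wx":0,"wy":0,"wz":0},{"hand":-1,"dx":0,"dy":0,"dz":-0.2,"wx":0,"wy":0,"wz":0},{"hand":-1,"dx":0,"dy":0,"dz":0,"wx":0,"wy":0,"wz":0}]'
```

```text
time_s: 18.1
position: [0.5264, -0.3903, 0.1296]
tcp_rot: [[-0.962, 0.275, -0.001], [0.275, 0.962, 0.001], [0.001, 0.0, -1.0]]
force: [-0.6, 0.8, 0.0]
opening: 0.736
```

```bash
python3 -m handwheel '[{"hand":-1,"dx":0,"dy":0,"dz":-0.3,"wx":0,"wy":0,"wz":0},{"hand":-1,"dx":0,"dy":0,"dz":-0.2,"wx":0,"wy":0,"wz":0},{"hand":-1,"dx":0,"dy":0,"dz":0,"wx":0,"wy":0,"wz":0}]'
```

```text
time_s: 18.4
position: [0.5264, -0.3904, 0.1246]
tcp_rot: [[-0.962, 0.275, -0.001], [0.275, 0.962, 0.001], [0.001, 0.0, -1.0]]
force: [-0.1, -0.3, 0.0]
opening: 0.73
```

Entered the recess without contact. Lowering the last 3 mm.

```bash
python3 -m handwheel '[{"hand":-1,"dx":0,"dy":0,"dz":-0.1,"wx":0,"wy":0,"wz":0},{"hand":-1,"dx":0,"dy":0,"dz":-0.1,"wx":0,"wy":0,"wz":0},{"hand":-1,"dx":0,"dy":0,"dz":-0.05,"wx":0,"wy":0,"wz":0},{"hand":-1,"dx":0,"dy":0,"dz":0,"wx":0,"wy":0,"wz":0}]'
```

```text
time_s: 18.8
position: [0.5266, -0.3905, 0.1225]
tcp_rot: [[-0.962, 0.275, -0.0], [0.275, 0.962, 0.0], [0.0, 0.0, -1.0]]
force: [-0.0, 0.1, 0.1]
opening: 0.73
```

```bash
python3 -m handwheel '[{"hand":-1,"dx":0,"dy":0,"dz":-0.1,"wx":0,"wy":0,"wz":0},{"hand":-1,"dx":0,"dy":0,"dz":0,"wx":0,"wy":0,"wz":0}]'
```

```text
time_s: 19.0
position: [0.5268, -0.3907, 0.1217]
tcp_rot: [[-0.962, 0.275, 0.0], [0.275, 0.962, -0.0], [-0.0, -0.0, -1.0]]
force: [1.0, -0.4, 0.6]
opening: 0.736
```

```bash
python3 -m handwheel '[{"hand":-1,"dx":0,"dy":0,"dz":-0.1,"wx":0,"wy":0,"wz":0},{"hand":-1,"dx":0,"dy":0,"dz":0,"wx":0,"wy":0,"wz":0}]'
```

```text
time_s: 19.2
position: [0.5268, -0.3907, 0.1217]
tcp_rot: [[-0.961, 0.275, 0.001], [0.275, 0.961, -0.001], [-0.001, -0.0, -1.0]]
force: [-0.1, 0.7, 4.7]
opening: 0.733
```

```bash
python3 -m handwheel '[{"hand":0.6,"dx":0,"dy":0,"dz":0,"wx":0,"wy":0,"wz":0},{"hand":1,"dx":0,"dy":0,"dz":0,"wx":0,"wy":0,"wz":0},{"hand":1,"dx":0,"dy":0,"dz":0,"wx":0,"wy":0,"wz":0},{"hand":1,"dx":0,"dy":0,"dz":0,"wx":0,"wy":0,"wz":0},{"hand":1,"dx":0,"dy":0,"dz":0,"wx":0,"wy":0,"wz":0}]';python3 -m handwheel '[{"hand":1,"dx":0,"dy":0,"dz":1.5,"wx":0,"wy":0,"wz":0},{"hand":1,"dx":0,"dy":0,"dz":3,"wx":0,"wy":0,"wz":0},{"hand":1,"dx":0,"dy":0,"dz":4,"wx":0,"wy":0,"wz":0},{"hand":1,"dx":0,"dy":0,"dz":4,"wx":0,"wy":0,"wz":0},{"hand":1,"dx":0,"dy":0,"dz":4,"wx":0,"wy":0,"wz":0},{"hand":1,"dx":0,"dy":0,"dz":1.5,"wx":0,"wy":0,"wz":0},{"hand":1,"dx":0,"dy":0,"dz":0,"wx":0,"wy":0,"wz":0},{"hand":1,"dx":0,"dy":0,"dz":0,"wx":0,"wy":0,"wz":0}]'; python3 - <<'E'
from h import *
st()
p,d,W=wl((.527,-.39),.155,.17,.06)
cv2.imwrite("pics/w7.png",p[:,:,::-1])
c=vision.get_calibration("wrist")
q=W[(np.hypot(W[:,0]-.5265,W[:,1]+.39)<.035)&(W[:,2]<.154)&(W[:,2]>.12)]
print('well floor',np.median(q[:,2]),(q.min(0)+q.max(0))/2,np.ptp(q,axis=0))
wl((.527,-.39),.105,.12,.085)
wl((.527,-.39),.155,.17,.06,"scene")
wl((.527,-.39),.105,.12,.085,"scene")
st()
E
```

```text
time_s: 19.7
position: [0.5266, -0.3905, 0.1203]
tcp_rot: [[-0.961, 0.275, -0.0], [0.275, 0.961, 0.0], [0.0, 0.0, -1.0]]
force: [-0.3, -1.3, -1.0]
opening: 0.983
time_s: 20.5
position: [0.5263, -0.3902, 0.3007]
tcp_rot: [[-0.961, 0.275, -0.0], [0.275, 0.961, 0.0], [0.0, 0.0, -1.0]]
force: [-0.1, 0.2, -1.1]
opening: 1.001
t 20.5 pos [ 0.5263 -0.3902  0.3007] yaw 74.05 z [-0.  0. -1.] F [-0.1  0.2 -1.1] open 1.001 q [ -46.   29.   72.   -0.   79. -120.]
wrist 2352 rect [ 526.8 -389.6] [64.  64.5] 74.0 circ [ 526.8 -389.6] 44.9 z 0.1609
well floor 0.14713770095908058 [ 0.52131646 -0.38975861  0.13915651] [0.0587038  0.0466752  0.02940817]
wrist 2559 rect [ 526.6 -389.6] [96.  96.1] 74.0 circ [ 526.7 -389.5] 67.7 z 0.1131
scene 372 rect [ 527.1 -390.7] [67.1 66.8] 74.7 circ [ 527.4 -391.6] 44.6 z 0.1609
scene 562 rect [ 527.  -391.1] [98.6 98.9] 74.3 circ [ 527.8 -390.5] 67.6 z 0.1141
t 20.7 pos [ 0.5259 -0.3899  0.2986] yaw 74.05 z [-0.003  0.003 -1.   ] F [0.2 0.4 0.3] open 1.002 q [ -46.   29.   72.    0.   79. -120.]
```

View pics/w7.png

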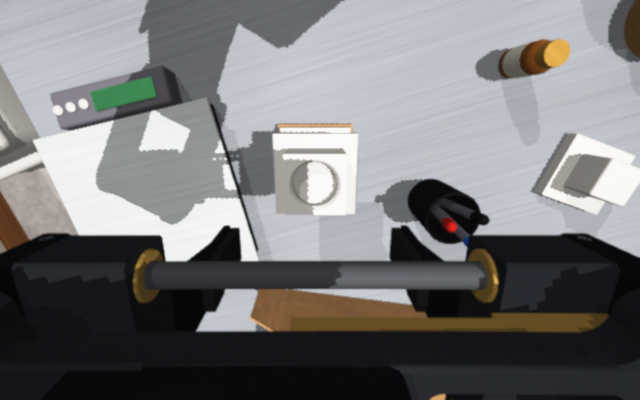

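Boss top reads 0.161, plate top 0.113, yaw 74.0°: the spacer is home and square. On to the small jar.

```bash
python3 -m handwheel '[{"hand":1,"dx":-0.66,"dy":3.75,"dz":0,"wx":0,"wy":0,"wz":0},{"hand":1,"dx":-0.66,"dy":3.75,"dz":0,"wx":0,"wy":0,"wz":0},{"hand":1,"dx":-0.66,"dy":3.75,"dz":-1,"wx":0,"wy":0,"wz":0},{"hand":1,"dx":-0.66,"dy":3.75,"dz":-1,"wx":0,"wy":0,"wz":0},{"hand":1,"dx":-0.66,"dy":3.75,"dz":-1,"wx":0,"wy":0,"wz":0},{"hand":1,"dx":-0.66,"dy":3.75,"dz":-2,"wx":0,"wy":0,"wz":0},{"hand":1,"dx":-0.66,"dy":3.75,"dz":-2,"wx":0,"wy":0,"wz":0},{"hand":1,"dx":-0.66,"dy":3.75,"dz":-2,"wx":0,"wy":0,"wz":0},{"hand":1,"dx":0,"dy":0,"dz":0,"wx":0,"wy":0,"wz":0},{"hand":1,"dx":0,"dy":0,"dz":0,"wx":0,"wy":0,"wz":0}]'; python3 - <<'E'
from h import *
st()
wl((.473,-.09),.075,.1,.06)
st()
E
```

```text
time_s: 21.7
position: [0.4733, -0.0897, 0.2096]
tcp_rot: [[-0.962, 0.273, -0.002], [0.273, 0.962, 0.001], [0.002, -0.0, -1.0]]
force: [0.9, -0.7, -0.0]
opening: 0.996
t 21.7 pos [ 0.4733 -0.0897  0.2096] yaw 74.17 z [-0.002  0.001 -1.   ] F [ 0.9 -0.7 -0. ] open 0.996 q [-24.  20. 103.  -0.  57. -98.]
wrist 717 rect [471.9 -87.8] [29.  28.9] 55.3 circ [472.2 -87.8] 15.0 z 0.084
t 21.75 pos [ 0.4743 -0.0909  0.2103] yaw 74.09 z [ 0. -0. -1.] F [ 0.5  0.7 -0.4] open 1.002 q [-24.  20. 103.  -0.  57. -98.]
```

```bash
python3 -m handwheel '[{"hand":1,"dx":-0.15,"dy":0.15,"dz":-3,"wx":0,"wy":0,"wz":0},{"hand":1,"dx":0,"dy":0,"dz":-3,"wx":0,"wy":0,"wz":0},{"hand":1,"dx":0,"dy":0,"dz":-3,"wx":0,"wy":0,"wz":0},{"hand":1,"dx":0,"dy":0,"dz":-3,"wx":0,"wy":0,"wz":0},{"hand":1,"dx":0,"dy":0,"dz":-2.5,"wx":0,"wy":0,"wz":0},{"hand":1,"dx":0,"dy":0,"dz":-2,"wx":0,"wy":0,"wz":0},{"hand":1,"dx":0,"dy":0,"dz":-1.4,"wx":0,"wy":0,"wz":0},{"hand":1,"dx":0,"dy":0,"dz":-0.6,"wx":0,"wy":0,"wz":0},{"hand":1,"dx":0,"dy":0,"dz":0,"wx":0,"wy":0,"wz":0},{"hand":1,"dx":0,"dy":0,"dz":0,"wx":0,"wy":0,"wz":0}]'; python3 -m handwheel '[{"hand":0.2,"dx":0,"dy":0,"dz":0,"wx":0,"wy":0,"wz":0},{"hand":0,"dx":0,"dy":0,"dz":0,"wx":0,"wy":0,"wz":0},{"hand":-1,"dx":0,"dy":0,"dz":0,"wx":0,"wy":0,"wz":0},{"hand":-1,"dx":0,"dy":0,"dz":0,"wx":0,"wy":0,"wz":0},{"hand":-1,"dx":0,"dy":0,"dz":0,"wx":0,"wy":0,"wz":0},{"hand":-1,"dx":0,"dy":0,"dz":0,"wx":0,"wy":0,"wz":0},{"hand":-1,"dx":0,"dy":0,"dz":0,"wx":0,"wy":0,"wz":0}]'
```

```text
time_s: 22.75
position: [0.4732, -0.09, 0.026]
tcp_rot: [[-0.961, 0.276, 0.002], [0.276, 0.961, -0.001], [-0.002, -0.0, -1.0]]
force: [-0.4, 0.2, -0.8]
opening: 1.004
time_s: 23.45
position: [0.4723, -0.089, 0.0255]
tcp_rot: [[-0.961, 0.275, 0.0], [0.275, 0.961, 0.0], [-0.0, 0.0, -1.0]]
force: [-0.4, 0.6, 1.2]
opening: 0.447
```

```bash
python3 -m handwheel '[{"hand":-1,"dx":0,"dy":0,"dz":0.3,"wx":0,"wy":0,"wz":0},{"hand":-1,"dx":0,"dy":0,"dz":0.7,"wx":0,"wy":0,"wz":0},{"hand":-1,"dx":0,"dy":0,"dz":1.5,"wx":0,"wy":0,"wz":0},{"hand":-1,"dx":0,"dy":0,"dz":2.5,"wx":0,"wy":0,"wz":0},{"hand":-1,"dx":0,"dy":0,"dz":3,"wx":0,"wy":0,"wz":0},{"hand":-1,"dx":0,"dy":0,"dz":3,"wx":0,"wy":0,"wz":0},{"hand":-1,"dx":0,"dy":0,"dz":3,"wx":0,"wy":0,"wz":0},{"hand":-1,"dx":0,"dy":0,"dz":3,"wx":0,"wy":0,"wz":0},{"hand":-1,"dx":0,"dy":0,"dz":2,"wx":0,"wy":0,"wz":0},{"hand":-1,"dx":0,"dy":0,"dz":0.5,"wx":0,"wy":0,"wz":0}]'; python3 -m handwheel '[{"hand":-1,"dx":0,"dy":0,"dz":0,"wx":0,"wy":0,"wz":0},{"hand":-1,"dx":0,"dy":0,"dz":0,"wx":0,"wy":0,"wz":0}]'; python3 - <<'E'
from h import *
st()
p,d=vision.capture("wrist"); cv2.imwrite("pics/w8.png",p[:,:,::-1])
p,d=vision.capture("scene"); cv2.imwrite("pics/s8.png",cv2.resize(p[60:260,180:430,::-1],None,fx=2.5,fy=2.5))
held(.04,.07,.015,.03)
E
```

```text
time_s: 24.45
position: [0.4734, -0.0895, 0.2232]
tcp_rot: [[-0.962, 0.275, 0.005], [0.275, 0.962, -0.002], [-0.005, -0.001, -1.0]]
force: [0.9, -0.0, -1.9]
opening: 0.45
time_s: 24.65
position: [0.4714, -0.0887, 0.2196]
tcp_rot: [[-0.961, 0.275, -0.002], [0.275, 0.961, 0.001], [0.002, 0.0, -1.0]]
force: [-0.5, -0.7, -1.1]
opening: 0.454
t 24.65 pos [ 0.4714 -0.0887  0.2196] yaw 74.05 z [-0.002  0.001 -1.   ] F [-0.5 -0.7 -1.1] open 0.454 q [-24.  19. 103.  -0.  58. -98.]
z 0.0583 n 3641 x max 0.0150 -> centre 0.0000 y [-0.025   0.0258]
```

View pics/w8.png

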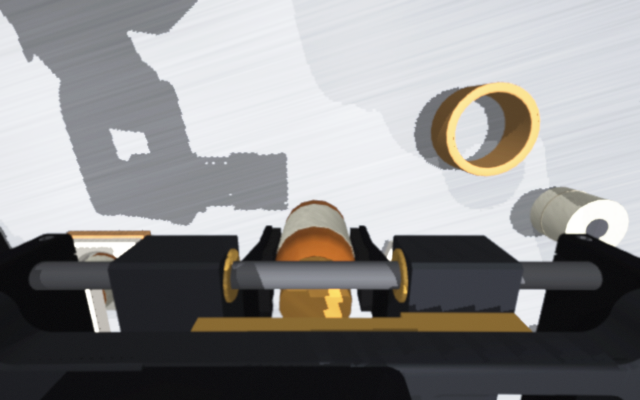

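View pics/s8.png

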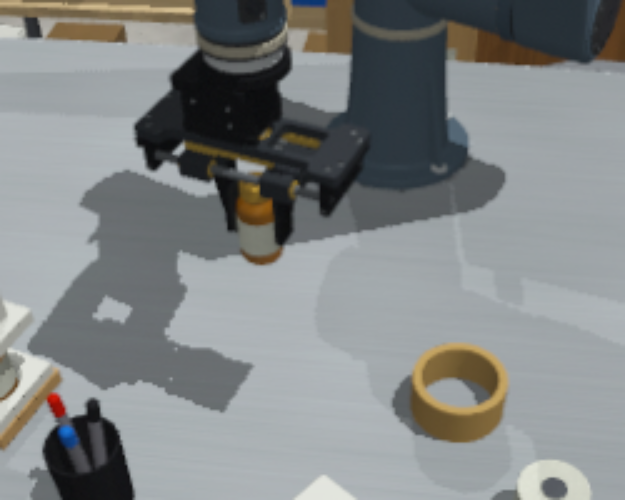

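```bash
python3 -m handwheel '[{"hand":-1,"dx":0.3,"dy":-1.6,"dz":0,"wx":0,"wy":0,"wz":0},{"hand":-1,"dx":0.7,"dy":-3.8,"dz":0,"wx":0,"wy":0,"wz":0},{"hand":-1,"dx":0.75,"dy":-4.2,"dz":0,"wx":0,"wy":0,"wz":0},{"hand":-1,"dx":0.75,"dy":-4.2,"dz":0,"wx":0,"wy":0,"wz":0},{"hand":-1,"dx":0.75,"dy":-4.2,"dz":0,"wx":0,"wy":0,"wz":0},{"hand":-1,"dx":0.75,"dy":-4.2,"dz":0,"wx":0,"wy":0,"wz":0},{"hand":-1,"dx":0.6,"dy":-3.6,"dz":0,"wx":0,"wy":0,"wz":0},{"hand":-1,"dx":0.4,"dy":-2.5,"dz":0,"wx":0,"wy":0,"wz":0},{"hand":-1,"dx":0.3,"dy":-1.4,"dz":0,"wx":0,"wy":0,"wz":0},{"hand":-1,"dx":0.15,"dy":-0.4,"dz":0,"wx":0,"wy":0,"wz":0}]';python3 -m handwheel '[{"hand":-1,"dx":0,"dy":0,"dz":0,"wx":0,"wy":0,"wz":0},{"hand":-1,"dx":0,"dy":0,"dz":0,"wx":0,"wy":0,"wz":0},{"hand":-1,"dx":0,"dy":0,"dz":0,"wx":0,"wy":0,"wz":0}]'; python3 - <<'E'
from h import *
st()
p,d,W=wl((.527,-.39),.107,.12,.085)
cv2.imwrite("pics/w9.png",p[:,:,::-1])
st()
E
```

```text
time_s: 25.8
position: [0.5264, -0.3922, 0.2195]
tcp_rot: [[-0.961, 0.277, -0.001], [0.277, 0.961, 0.0], [0.001, 0.0, -1.0]]
force: [0.9, 0.7, -0.9]
opening: 0.455
time_s: 26.1
position: [0.5268, -0.3885, 0.2206]
tcp_rot: [[-0.962, 0.273, -0.001], [0.273, 0.962, 0.001], [0.001, 0.001, -1.0]]
force: [-0.0, 0.6, -1.6]
opening: 0.449
t 26.1 pos [ 0.5268 -0.3885  0.2206] yaw 74.13 z [-0.001  0.001 -1.   ] F [-0.   0.6 -1.6] open 0.449 q [ -46.   33.   78.    0.   70. -120.]
wrist 3494 rect [ 520.8 -388. ] [96.3 84.2] 74.2 circ [ 520.9 -388.2] 63.5 z 0.1131
t 26.15 pos [ 0.5269 -0.3887  0.2208] yaw 74.13 z [-0.  0. -1.] F [ 0.3 -0.2 -0.6] open 0.453 q [ -46.   33.   78.    0.   70. -120.]
```

View pics/w9.png

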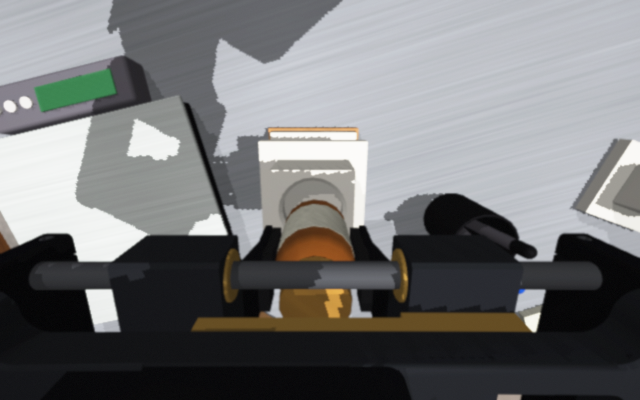

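```bash
python3 -m handwheel '[{"hand":-1,"dx":0,"dy":-0.13,"dz":-1,"wx":0,"wy":0,"wz":0},{"hand":-1,"dx":0,"dy":0,"dz":-1,"wx":0,"wy":0,"wz":0},{"hand":-1,"dx":0,"dy":0,"dz":-0.7,"wx":0,"wy":0,"wz":0},{"hand":-1,"dx":0,"dy":0,"dz":-0.3,"wx":0,"wy":0,"wz":0},{"hand":-1,"dx":0,"dy":0,"dz":0,"wx":0,"wy":0,"wz":0},{"hand":-1,"dx":0,"dy":0,"dz":0,"wx":0,"wy":0,"wz":0}]'
```

```text
time_s: 26.75
position: [0.5269, -0.3915, 0.1905]
tcp_rot: [[-0.961, 0.275, 0.0], [0.275, 0.961, -0.0], [-0.0, -0.0, -1.0]]
force: [0.5, -0.3, -0.5]
opening: 0.454
```

```bash
python3 -m handwheel '[{"hand":-1,"dx":0,"dy":0,"dz":-0.3,"wx":0,"wy":0,"wz":0},{"hand":-1,"dx":0,"dy":0,"dz":-0.2,"wx":0,"wy":0,"wz":0},{"hand":-1,"dx":0,"dy":0,"dz":-0.2,"wx":0,"wy":0,"wz":0},{"hand":-1,"dx":0,"dy":0,"dz":0,"wx":0,"wy":0,"wz":0}]'
```

```text
time_s: 27.15
position: [0.5266, -0.3912, 0.1832]
tcp_rot: [[-0.961, 0.275, -0.0], [0.275, 0.961, 0.001], [0.001, 0.0, -1.0]]
force: [-0.5, 0.1, -1.0]
opening: 0.45
```

```bash
python3 -m handwheel '[{"hand":-1,"dx":0,"dy":0.1,"dz":-0.1,"wx":0,"wy":0,"wz":0},{"hand":-1,"dx":0,"dy":0,"dz":-0.2,"wx":0,"wy":0,"wz":0},{"hand":-1,"dx":0,"dy":0,"dz":-0.2,"wx":0,"wy":0,"wz":0},{"hand":-1,"dx":0,"dy":0,"dz":-0.2,"wx":0,"wy":0,"wz":0},{"hand":-1,"dx":0,"dy":0,"dz":0,"wx":0,"wy":0,"wz":0}]'
```

```text
time_s: 27.65
position: [0.5266, -0.3902, 0.1761]
tcp_rot: [[-0.961, 0.275, -0.001], [0.275, 0.961, 0.001], [0.001, 0.0, -1.0]]
force: [-0.4, 0.6, -0.8]
opening: 0.452
```

```bash
python3 -m handwheel '[{"hand":-1,"dx":0,"dy":0,"dz":-0.1,"wx":0,"wy":0,"wz":0},{"hand":-1,"dx":0,"dy":0,"dz":-0.1,"wx":0,"wy":0,"wz":0},{"hand":-1,"dx":0,"dy":0,"dz":0,"wx":0,"wy":0,"wz":0}]'
```

```text
time_s: 27.95
position: [0.5268, -0.3903, 0.1744]
tcp_rot: [[-0.962, 0.275, -0.0], [0.275, 0.962, 0.0], [0.0, 0.0, -1.0]]
force: [-0.3, 0.1, -0.6]
opening: 0.45
```

```bash
python3 -m handwheel '[{"hand":-1,"dx":0,"dy":0,"dz":-0.1,"wx":0,"wy":0,"wz":0},{"hand":-1,"dx":0,"dy":0,"dz":0,"wx":0,"wy":0,"wz":0}]'
```

```text
time_s: 28.15
position: [0.5268, -0.3903, 0.1735]
tcp_rot: [[-0.961, 0.275, -0.0], [0.275, 0.961, 0.0], [0.0, 0.0, -1.0]]
force: [0.7, 0.8, -0.6]
opening: 0.451
```

```bash
python3 -m handwheel '[{"hand":-1,"dx":0,"dy":0,"dz":-0.1,"wx":0,"wy":0,"wz":0},{"hand":-1,"dx":0,"dy":0,"dz":0,"wx":0,"wy":0,"wz":0}]'
```

```text
time_s: 28.35
position: [0.5269, -0.3904, 0.1726]
tcp_rot: [[-0.961, 0.275, 0.0], [0.275, 0.961, -0.0], [-0.0, -0.0, -1.0]]
force: [0.3, 0.3, -0.7]
opening: 0.45
```

```bash
python3 -m handwheel '[{"hand":-1,"dx":0,"dy":0,"dz":-0.05,"wx":0,"wy":0,"wz":0},{"hand":-1,"dx":0,"dy":0,"dz":0,"wx":0,"wy":0,"wz":0}]'
```

```text
time_s: 28.55
position: [0.527, -0.3905, 0.1726]
tcp_rot: [[-0.962, 0.275, 0.0], [0.275, 0.962, -0.0], [-0.001, -0.0, -1.0]]
force: [-0.1, 1.2, 1.4]
opening: 0.454
```

The small jar touched at 0.1726, against 0.1727 predicted. Releasing it.

```bash
python3 -m handwheel '[{"hand":0.1,"dx":0,"dy":0,"dz":0,"wx":0,"wy":0,"wz":0},{"hand":0.6,"dx":0,"dy":0,"dz":0,"wx":0,"wy":0,"wz":0},{"hand":1,"dx":0,"dy":0,"dz":0,"wx":0,"wy":0,"wz":0},{"hand":1,"dx":0,"dy":0,"dz":0,"wx":0,"wy":0,"wz":0},{"hand":1,"dx":0,"dy":0,"dz":0,"wx":0,"wy":0,"wz":0},{"hand":1,"dx":0,"dy":0,"dz":0,"wx":0,"wy":0,"wz":0}]';python3 -m handwheel '[{"hand":1,"dx":0,"dy":0,"dz":1,"wx":0,"wy":0,"wz":0},{"hand":1,"dx":0,"dy":0,"dz":3,"wx":0,"wy":0,"wz":0},{"hand":1,"dx":0,"dy":0,"dz":4,"wx":0,"wy":0,"wz":0},{"hand":1,"dx":0,"dy":0,"dz":4,"wx":0,"wy":0,"wz":0},{"hand":1,"dx":0,"dy":0,"dz":4,"wx":0,"wy":0,"wz":0},{"hand":1,"dx":0,"dy":0,"dz":2,"wx":0,"wy":0,"wz":0},{"hand":1,"dx":0,"dy":0,"dz":0,"wx":0,"wy":0,"wz":0},{"hand":1,"dx":0,"dy":0,"dz":0,"wx":0,"wy":0,"wz":0}]'; python3 - <<'E'
from h import *
st()
p,d,W=wl((.527,-.39),.222,.24,.04)
cv2.imwrite("pics/w10.png",p[:,:,::-1])
wl((.527,-.39),.155,.17,.06)
wl((.527,-.39),.107,.12,.085)
wl((.527,-.39),.222,.24,.04,"scene")
st()
E
```

```text
time_s: 29.15
position: [0.5268, -0.3904, 0.1719]
tcp_rot: [[-0.961, 0.275, -0.0], [0.275, 0.961, 0.0], [0.0, 0.0, -1.0]]
force: [0.3, 0.1, -0.6]
opening: 0.913
time_s: 29.95
position: [0.5266, -0.39, 0.352]
tcp_rot: [[-0.962, 0.275, 0.0], [0.275, 0.962, 0.0], [-0.0, 0.0, -1.0]]
force: [-0.5, 0.4, -0.4]
opening: 1.001
t 29.95 pos [ 0.5266 -0.39    0.352 ] yaw 74.05 z [ 0.  0. -1.] F [-0.5  0.4 -0.4] open 1.001 q [ -46.   27.   68.    0.   86. -120.]
wrist 741 rect [ 526.6 -388.9] [28.4 29.3] 75.1 circ [ 526.6 -389.1] 14.9 z 0.2311
wrist 1429 rect [ 526.2 -389.4] [64.  63.4] 74.1 circ [ 525.8 -389.3] 44.4 z 0.161
wrist 2051 rect [ 526.6 -389.5] [96.1 96. ] 74.0 circ [ 526.7 -389.4] 67.7 z 0.1131
scene 123 rect [ 528.2 -391.8] [31.1 27.8] 82.8 circ [ 529.2 -392.1] 16.5 z 0.2315
t 30.15 pos [ 0.5262 -0.3897  0.3498] yaw 74.04 z [-0.003  0.003 -1.   ] F [-0.7 -0.2  0.1] open 1.0 q [ -46.   27.   68.    0.   86. -120.]
```

View pics/w10.png

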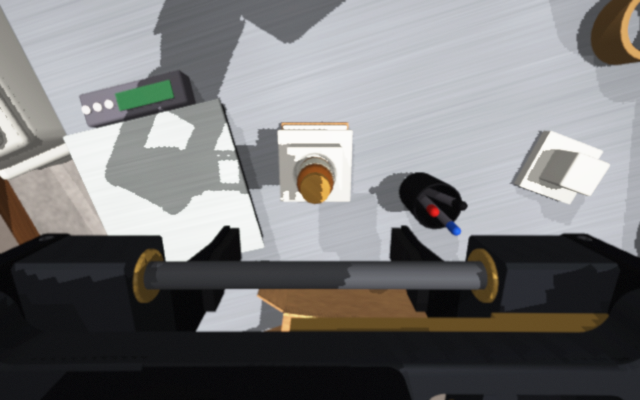

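Lid top reads 0.231, so the small jar is home and centred. Now the cap.

```bash
python3 -m handwheel '[{"hand":1,"dx":1.33,"dy":3.83,"dz":0,"wx":0,"wy":0,"wz":-0.0333},{"hand":1,"dx":1.33,"dy":3.83,"dz":0,"wx":0,"wy":0,"wz":-0.0333},{"hand":1,"dx":1.33,"dy":3.83,"dz":0,"wx":0,"wy":0,"wz":-0.0333},{"hand":1,"dx":1.33,"dy":3.83,"dz":0,"wx":0,"wy":0,"wz":-0.0333},{"hand":1,"dx":1.33,"dy":3.83,"dz":0,"wx":0,"wy":0,"wz":-0.0333},{"hand":1,"dx":1.33,"dy":3.83,"dz":-2,"wx":0,"wy":0,"wz":-0.0333},{"hand":1,"dx":1.33,"dy":3.83,"dz":-2.5,"wx":0,"wy":0,"wz":-0.0333},{"hand":1,"dx":1.33,"dy":3.83,"dz":-2.5,"wx":0,"wy":0,"wz":-0.0333},{"hand":1,"dx":1.33,"dy":3.83,"dz":-2.5,"wx":0,"wy":0,"wz":-0.0333},{"hand":1,"dx":1.33,"dy":3.83,"dz":-2.5,"wx":0,"wy":0,"wz":-0.0333}]';python3 -m handwheel '[{"hand":1,"dx":0,"dy":0,"dz":0,"wx":0,"wy":0,"wz":0},{"hand":1,"dx":0,"dy":0,"dz":0,"wx":0,"wy":0,"wz":0},{"hand":1,"dx":0,"dy":0,"dz":0,"wx":0,"wy":0,"wz":0}]'; python3 - <<'E'
from h import *
st()
wl((.66,-.0065),.055,.072,.06)
wl((.66,-.0065),.01,.022,.085)
st()
E
```

```text
time_s: 31.15
position: [0.6595, -0.0057, 0.2297]
tcp_rot: [[-0.818, 0.575, -0.002], [0.575, 0.818, 0.0], [0.002, -0.001, -1.0]]
force: [0.3, -0.2, 0.0]
opening: 0.998
time_s: 31.45
position: [0.6599, -0.0083, 0.2321]
tcp_rot: [[-0.819, 0.574, 0.0], [0.574, 0.819, -0.001], [-0.0, -0.0, -1.0]]
force: [0.3, 0.9, 0.1]
opening: 0.998
t 31.45 pos [ 0.6599 -0.0083  0.2321] yaw 54.95 z [ 0.    -0.001 -1.   ] F [0.3 0.9 0.1] open 0.998 q [-10.  32.  76.  -0.  71. -65.]
wrist 2281 rect [659.5  -5. ] [54.1 54.4] 54.3 circ [659.1  -4.9] 36.6 z 0.064
wrist 3231 rect [659.5  -4.9] [96.1 96.1] 54.3 circ [659.9  -5. ] 67.1 z 0.0161
t 31.55 pos [ 0.6602 -0.0089  0.2329] yaw 54.87 z [ 0.001 -0.001 -1.   ] F [0.6 0.  0.2] open 1.0 q [-10.  32.  76.  -0.  71. -65.]
```

```bash
python3 -m handwheel '[{"hand":1,"dx":-0.05,"dy":0.3,"dz":-3.4,"wx":0,"wy":0,"wz":-0.01},{"hand":1,"dx":0,"dy":0,"dz":-3.5,"wx":0,"wy":0,"wz":0},{"hand":1,"dx":0,"dy":0,"dz":-3.5,"wx":0,"wy":0,"wz":0},{"hand":1,"dx":0,"dy":0,"dz":-3.5,"wx":0,"wy":0,"wz":0},{"hand":1,"dx":0,"dy":0,"dz":-2.8,"wx":0,"wy":0,"wz":0},{"hand":1,"dx":0,"dy":0,"dz":-2,"wx":0,"wy":0,"wz":0},{"hand":1,"dx":0,"dy":0,"dz":-1.3,"wx":0,"wy":0,"wz":0},{"hand":1,"dx":0,"dy":0,"dz":-0.8,"wx":0,"wy":0,"wz":0},{"hand":1,"dx":0,"dy":0,"dz":0,"wx":0,"wy":0,"wz":0}]'; python3 -m handwheel '[{"hand":0.4,"dx":0,"dy":0,"dz":0,"wx":0,"wy":0,"wz":0},{"hand":-1,"dx":0,"dy":0,"dz":0,"wx":0,"wy":0,"wz":0},{"hand":-1,"dx":0,"dy":0,"dz":0,"wx":0,"wy":0,"wz":0},{"hand":-1,"dx":0,"dy":0,"dz":0,"wx":0,"wy":0,"wz":0},{"hand":-1,"dx":0,"dy":0,"dz":0,"wx":0,"wy":0,"wz":0},{"hand":-1,"dx":0,"dy":0,"dz":0,"wx":0,"wy":0,"wz":0},{"hand":-1,"dx":0,"dy":0,"dz":0,"wx":0,"wy":0,"wz":0}]'
```

```text
time_s: 32.45
position: [0.6592, -0.005, 0.0238]
tcp_rot: [[-0.813, 0.583, -0.0], [0.583, 0.813, 0.0], [0.0, -0.0, -1.0]]
force: [-0.9, -0.5, -0.2]
opening: 0.996
time_s: 33.15
position: [0.6595, -0.0043, 0.0244]
tcp_rot: [[-0.813, 0.582, 0.0], [0.582, 0.813, -0.0], [-0.0, 0.0, -1.0]]
force: [-0.7, 0.8, 3.1]
opening: 0.618
```

```bash
python3 -m handwheel '[{"hand":-1,"dx":0,"dy":0,"dz":0.5,"wx":0,"wy":0,"wz":0},{"hand":-1,"dx":0,"dy":0,"dz":2,"wx":0,"wy":0,"wz":0},{"hand":-1,"dx":0,"dy":0,"dz":4,"wx":0,"wy":0,"wz":0},{"hand":-1,"dx":0,"dy":0,"dz":4,"wx":0,"wy":0,"wz":0},{"hand":-1,"dx":0,"dy":0,"dz":4,"wx":0,"wy":0,"wz":0},{"hand":-1,"dx":0,"dy":0,"dz":4,"wx":0,"wy":0,"wz":0},{"hand":-1,"dx":0,"dy":0,"dz":4,"wx":0,"wy":0,"wz":0},{"hand":-1,"dx":0,"dy":0,"dz":4,"wx":0,"wy":0,"wz":0},{"hand":-1,"dx":0,"dy":0,"dz":3,"wx":0,"wy":0,"wz":0},{"hand":-1,"dx":0,"dy":0,"dz":1,"wx":0,"wy":0,"wz":0}]'; python3 -m handwheel '[{"hand":-1,"dx":0,"dy":0,"dz":0,"wx":0,"wy":0,"wz":0},{"hand":-1,"dx":0,"dy":0,"dz":0,"wx":0,"wy":0,"wz":0},{"hand":-1,"dx":0,"dy":0,"dz":0,"wx":0,"wy":0,"wz":0}]'; python3 - <<'E'
from h import *
st();held(-.02,.002,.048)
E
```

```text
time_s: 34.15
position: [0.6608, -0.0046, 0.3336]
tcp_rot: [[-0.813, 0.582, 0.008], [0.582, 0.813, -0.001], [-0.007, 0.003, -1.0]]
force: [0.4, 0.3, -0.4]
opening: 0.619
time_s: 34.45
position: [0.6581, -0.0042, 0.3262]
tcp_rot: [[-0.813, 0.582, -0.005], [0.582, 0.813, 0.001], [0.005, -0.002, -1.0]]
force: [-0.2, -0.1, 0.2]
opening: 0.619
t 34.45 pos [ 0.6581 -0.0042  0.3262] yaw 54.39 z [-0.005  0.001 -1.   ] F [-0.2 -0.1  0.2] open 0.619 q [-10.  28.  69.   0.  83. -64.]
z -0.0083 n 9170 x max 0.0477 -> centre -0.0003 y [-0.0469  0.0484]
```

```bash
python3 -m handwheel '[{"hand":-1,"dx":-0.7,"dy":-2.1,"dz":0,"wx":0,"wy":0,"wz":0.034},{"hand":-1,"dx":-1.5,"dy":-4.4,"dz":0,"wx":0,"wy":0,"wz":0.034},{"hand":-1,"dx":-1.5,"dy":-4.4,"dz":0,"wx":0,"wy":0,"wz":0.034},{"hand":-1,"dx":-1.5,"dy":-4.4,"dz":0,"wx":0,"wy":0,"wz":0.034},{"hand":-1,"dx":-1.5,"dy":-4.4,"dz":0,"wx":0,"wy":0,"wz":0.034},{"hand":-1,"dx":-1.5,"dy":-4.4,"dz":0,"wx":0,"wy":0,"wz":0.034},{"hand":-1,"dx":-1.5,"dy":-4.4,"dz":0,"wx":0,"wy":0,"wz":0.034},{"hand":-1,"dx":-1.5,"dy":-4.4,"dz":0,"wx":0,"wy":0,"wz":0.034},{"hand":-1,"dx":-1.3,"dy":-3.8,"dz":0,"wx":0,"wy":0,"wz":0.034},{"hand":-1,"dx":-0.7,"dy":-1.8,"dz":0,"wx":0,"wy":0,"wz":0.034}]';python3 -m handwheel '[{"hand":-1,"dx":0,"dy":0,"dz":0,"wx":0,"wy":0,"wz":0.003},{"hand":-1,"dx":0,"dy":0,"dz":0,"wx":0,"wy":0,"wz":0},{"hand":-1,"dx":0,"dy":0,"dz":0,"wx":0,"wy":0,"wz":0},{"hand":-1,"dx":0,"dy":0,"dz":0,"wx":0,"wy":0,"wz":0}]'; python3 - <<'E'
from h import *
st();held(-.02,.002,.048)
p,d,W=wl((.527,-.39),.107,.12,.085)
cv2.imwrite("pics/w11.png",p[:,:,::-1])
st()
E
```

```text
time_s: 35.5
position: [0.5253, -0.3929, 0.327]
tcp_rot: [[-0.96, 0.28, -0.002], [0.28, 0.96, 0.001], [0.003, 0.0, -1.0]]
force: [0.6, 0.2, -0.6]
opening: 0.619
time_s: 35.9
position: [0.528, -0.3878, 0.3289]
tcp_rot: [[-0.962, 0.273, -0.0], [0.273, 0.962, 0.001], [0.0, 0.001, -1.0]]
force: [0.6, 0.0, -1.0]
opening: 0.617
t 35.9 pos [ 0.528  -0.3878  0.3289] yaw 74.15 z [-0.     0.001 -1.   ] F [ 0.6  0.  -1. ] open 0.617 q [ -46.   27.   70.    0.   83. -120.]
z -0.0083 n 9175 x max 0.0475 -> centre -0.0005 y [-0.0468  0.0485]
wrist 1297 rect [ 495.  -380.5] [96.  29.7] 74.1 circ [ 494.6 -380.4] 49.8 z 0.1132
t 36.0 pos [ 0.5279 -0.3881  0.3292] yaw 74.14 z [ 0.  0. -1.] F [ 0.4  0.1 -0.7] open 0.623 q [ -46.   27.   70.    0.   83. -120.]
```

View pics/w11.png

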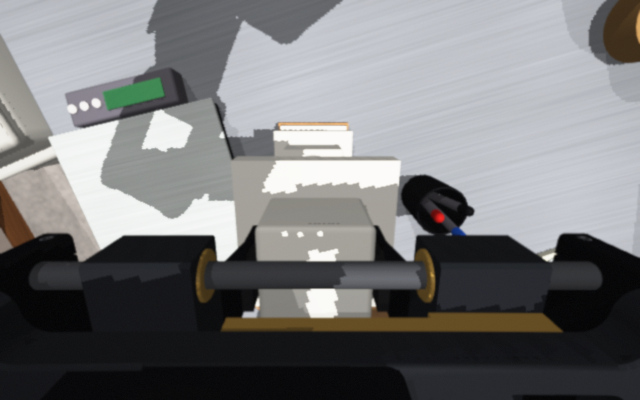

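```bash
python3 -m handwheel '[{"hand":-1,"dx":-0.1,"dy":-0.2,"dz":-1,"wx":0,"wy":0,"wz":0},{"hand":-1,"dx":0,"dy":0,"dz":-2,"wx":0,"wy":0,"wz":0},{"hand":-1,"dx":0,"dy":0,"dz":-2,"wx":0,"wy":0,"wz":0},{"hand":-1,"dx":0,"dy":0,"dz":-1.2,"wx":0,"wy":0,"wz":0},{"hand":-1,"dx":0,"dy":0,"dz":-0.5,"wx":0,"wy":0,"wz":0},{"hand":-1,"dx":0,"dy":0,"dz":0,"wx":0,"wy":0,"wz":0},{"hand":-1,"dx":0,"dy":0,"dz":0,"wx":0,"wy":0,"wz":0},{"hand":-1,"dx":0,"dy":0,"dz":0,"wx":0,"wy":0,"wz":0},{"hand":-1,"dx":0,"dy":0,"dz":0,"wx":0,"wy":0,"wz":0}]'; python3 - <<'E'
from h import *
st()
p,d=vision.capture("scene"); cv2.imwrite("pics/s11.png",cv2.resize(p[80:280,80:330,::-1],None,fx=2.5,fy=2.5))
st()
E
```

```text
time_s: 36.9
position: [0.5267, -0.3917, 0.263]
tcp_rot: [[-0.962, 0.275, 0.001], [0.275, 0.962, -0.001], [-0.002, -0.001, -1.0]]
force: [0.2, -0.4, -0.4]
opening: 0.619
t 36.9 pos [ 0.5267 -0.3917  0.263 ] yaw 74.05 z [ 0.001 -0.001 -1.   ] F [ 0.2 -0.4 -0.4] open 0.619 q [ -46.   30.   75.   -0.   75. -120.]
t 36.95 pos [ 0.5266 -0.3916  0.2629] yaw 74.05 z [ 0.001 -0.001 -1.   ] F [ 0.3 -1.  -0.4] open 0.618 q [ -46.   30.   75.    0.   75. -120.]
```

View pics/s11.png

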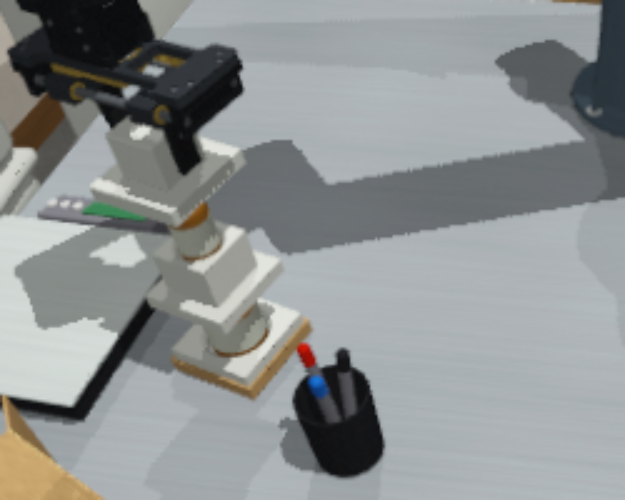

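The cap is held squarely just above the column; small lid at (190,215) in this crop. I'll nudge y by +1.3 mm and lower.

```bash
python3 -m handwheel '[{"hand":-1,"dx":0,"dy":0.13,"dz":0,"wx":0,"wy":0,"wz":0},{"hand":-1,"dx":0,"dy":0,"dz":-0.3,"wx":0,"wy":0,"wz":0},{"hand":-1,"dx":0,"dy":0,"dz":-0.3,"wx":0,"wy":0,"wz":0},{"hand":-1,"dx":0,"dy":0,"dz":-0.2,"wx":0,"wy":0,"wz":0},{"hand":-1,"dx":0,"dy":0,"dz":0,"wx":0,"wy":0,"wz":0}]'
```

```text
time_s: 37.45
position: [0.5261, -0.3898, 0.2534]
tcp_rot: [[-0.961, 0.275, -0.001], [0.275, 0.961, 0.001], [0.001, 0.001, -1.0]]
force: [0.1, -0.2, -0.1]
opening: 0.619
```

```bash
python3 -m handwheel '[{"hand":-1,"dx":0,"dy":0,"dz":-0.2,"wx":0,"wy":0,"wz":0},{"hand":-1,"dx":0,"dy":0,"dz":-0.2,"wx":0,"wy":0,"wz":0},{"hand":-1,"dx":0,"dy":0,"dz":0,"wx":0,"wy":0,"wz":0}]'
```

```text
time_s: 37.75
position: [0.5262, -0.3899, 0.2496]
tcp_rot: [[-0.961, 0.275, -0.001], [0.275, 0.961, 0.001], [0.001, 0.0, -1.0]]
force: [0.3, 1.1, -0.5]
opening: 0.618
```

```bash
python3 -m handwheel '[{"hand":-1,"dx":0,"dy":0,"dz":-0.2,"wx":0,"wy":0,"wz":0},{"hand":-1,"dx":0,"dy":0,"dz":-0.2,"wx":0,"wy":0,"wz":0},{"hand":-1,"dx":0,"dy":0,"dz":0,"wx":0,"wy":0,"wz":0}]'
```

```text
time_s: 38.05
position: [0.5262, -0.3899, 0.2456]
tcp_rot: [[-0.961, 0.275, -0.001], [0.275, 0.961, 0.001], [0.001, 0.0, -1.0]]
force: [0.2, 0.1, -1.1]
opening: 0.618
```

```bash
python3 -m handwheel '[{"hand":-1,"dx":0.05,"dy":0,"dz":-0.1,"wx":0,"wy":0,"wz":0},{"hand":-1,"dx":0,"dy":0,"dz":-0.1,"wx":0,"wy":0,"wz":0},{"hand":-1,"dx":0,"dy":0,"dz":0,"wx":0,"wy":0,"wz":0}]'
```

```text
time_s: 38.35
position: [0.5268, -0.39, 0.2439]
tcp_rot: [[-0.961, 0.275, -0.0], [0.275, 0.961, 0.0], [0.0, 0.0, -1.0]]
force: [0.8, 0.4, -1.0]
opening: 0.62
```

```bash
python3 -m handwheel '[{"hand":-1,"dx":0,"dy":0,"dz":-0.1,"wx":0,"wy":0,"wz":0},{"hand":-1,"dx":0,"dy":0,"dz":0,"wx":0,"wy":0,"wz":0}]'
```

```text
time_s: 38.55
position: [0.5271, -0.3903, 0.2434]
tcp_rot: [[-0.962, 0.275, 0.001], [0.275, 0.962, -0.001], [-0.001, -0.0, -1.0]]
force: [-0.1, 0.9, 2.0]
opening: 0.62
```

Contact at 0.2434, against 0.2433 predicted. Releasing and retreating.

```bash
python3 -m handwheel '[{"hand":0.35,"dx":0,"dy":0,"dz":0,"wx":0,"wy":0,"wz":0},{"hand":0.7,"dx":0,"dy":0,"dz":0,"wx":0,"wy":0,"wz":0},{"hand":1,"dx":0,"dy":0,"dz":0,"wx":0,"wy":0,"wz":0},{"hand":1,"dx":0,"dy":0,"dz":0,"wx":0,"wy":0,"wz":0},{"hand":1,"dx":0,"dy":0,"dz":0,"wx":0,"wy":0,"wz":0},{"hand":1,"dx":0,"dy":0,"dz":0,"wx":0,"wy":0,"wz":0}]';python3 -m handwheel '[{"hand":1,"dx":0,"dy":0,"dz":1,"wx":0,"wy":0,"wz":0},{"hand":1,"dx":0,"dy":0,"dz":3,"wx":0,"wy":0,"wz":0},{"hand":1,"dx":0,"dy":0,"dz":4,"wx":0,"wy":0,"wz":0},{"hand":1,"dx":0,"dy":0,"dz":4,"wx":0,"wy":0,"wz":0},{"hand":1,"dx":0,"dy":0,"dz":3,"wx":0,"wy":0,"wz":0},{"hand":1,"dx":0,"dy":0,"dz":1,"wx":0,"wy":0,"wz":0},{"hand":1,"dx":0,"dy":0,"dz":0,"wx":0,"wy":0,"wz":0},{"hand":1,"dx":0,"dy":0,"dz":0,"wx":0,"wy":0,"wz":0},{"hand":1,"dx":0,"dy":0,"dz":0,"wx":0,"wy":0,"wz":0}]'; python3 - <<'E'
from h import *
st()
for n in ("wrist","scene"):
    p,d,W=wl((.527,-.39),.275,.29,.05,n); cv2.imwrite(f"pics/{n}12.png",p[:,:,::-1])
    wl((.527,-.39),.227,.242,.08,n)
wl((.527,-.39),.107,.12,.085,"scene")
for k,c,lo,hi in (("tape",(.4745,.108),.04,.06),("parcel",(.52,.388),.04,.06),("label",(.613,.2),.055,.07),("pot",(.64,-.237),.08,.1)):
    print(k); wl(c,lo,hi,.085,"scene")
st()
E
```

```text
time_s: 39.15
position: [0.5268, -0.39, 0.243]
tcp_rot: [[-0.962, 0.275, -0.0], [0.275, 0.962, 0.0], [0.0, 0.0, -1.0]]
force: [0.0, -0.1, 0.2]
opening: 0.979
time_s: 40.05
position: [0.5261, -0.3894, 0.4003]
tcp_rot: [[-0.961, 0.275, -0.003], [0.275, 0.961, 0.004], [0.004, 0.003, -1.0]]
force: [0.6, -0.4, -0.3]
opening: 1.001
t 40.05 pos [ 0.5261 -0.3894  0.4003] yaw 74.05 z [-0.003  0.004 -1.   ] F [ 0.6 -0.4 -0.3] open 1.001 q [ -46.   25.   63.    0.   92. -120.]
wrist 3049 rect [ 527.8 -389.5] [54.1 54.3] 73.9 circ [ 527.5 -389.3] 36.6 z 0.283
wrist 4045 rect [ 527.9 -389.4] [96.1 96.2] 74.0 circ [ 527.4 -389.6] 67.3 z 0.2351
scene 437 rect [ 529.7 -390.5] [57.  53.7] 76.4 circ [ 529.7 -390.9] 37.2 z 0.2834
scene 794 rect [ 529.1 -391.1] [99.7 99.2] 72.9 circ [ 529.1 -389.9] 67.2 z 0.2356
scene 539 rect [ 526.  -389.9] [ 98.5 100.5] 73.4 circ [ 526.8 -391. ] 67.5 z 0.114
tape
scene 452 rect [475.  108.1] [102.2  95.9] 1.9 circ [475.  110.3] 51.1 z 0.0487
parcel
scene 1180 rect [520. 388.] [ 76.4 113.8] 18.1 circ [519.8 388.5] 66.0 z 0.051
label
scene 604 rect [613.3 199.2] [66.8 68. ] 88.1 circ [613.3 200.5] 35.3 z 0.0609
pot
scene 275 rect [ 639.4 -235.2] [69.5 70.3] 86.9 circ [ 638.5 -235.8] 36.8 z 0.089
t 40.5 pos [ 0.5268 -0.3901  0.4029] yaw 74.05 z [-0.  0. -1.] F [-0.1 -0.4 -0.2] open 1.003 q [ -46.   25.   62.   -0.   92. -120.]
```

View pics/scene12.png

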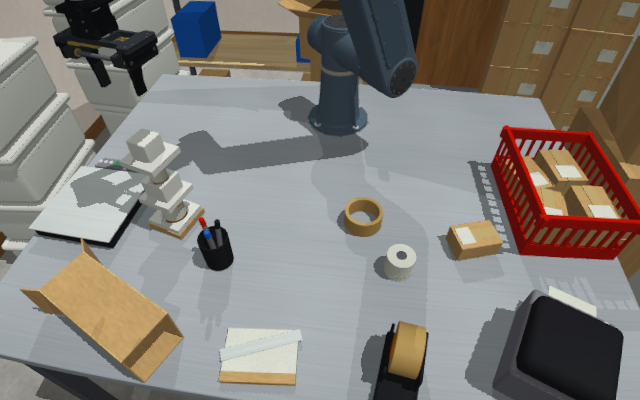

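View pics/wrist12.png

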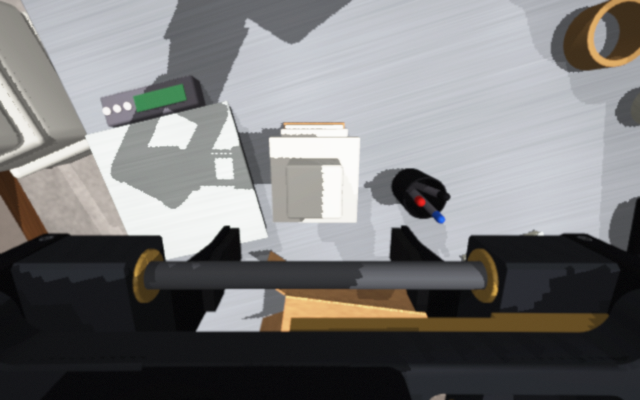

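Both views show the full column upright: cap at (145,148) and tray at (175,220) in the scene view. The cap top reads 0.283 as it should, it is square, the bystanders haven't moved, and the gripper is clear. Handing in.

```bash
python3 -c "
from rig import hand_in
print(hand_in())"
```

```text
the job is handed in; nothing more can be done
None
```

I packed the column in the required order: large jar in the tray well, spacer, small jar, cap. I let go of each piece only once it touched down. I handed in at about 40 s of the 112 s allowed. The hand-in gives no verdict, so what follows is my own last measurements.

- **Full depth:** the large jar's lid top was at 0.109 m, the spacer boss top at 0.161, the small jar's lid top at 0.231 and the cap top at 0.283. All are within about 1 mm of what they should be.
- **Centring:** each piece measured within about 1–2 mm of the one below it. The cap showed the largest difference: the scene camera put it about 1–2 mm further out in x than the wrist camera did. Both are well inside the 8 mm limit.
- **Squareness:** the spacer and cap measured about 74°, matching the tray's 74°. The rougher scene-camera fits vary by 1–2°.
- **Contact:** wrist force at touchdown was at most about 10 N, when I set the large jar down. Nothing was dropped.
- **Bystanders:** the tape roll, parcel, label roll and pen pot were all within about 2 mm of where they started. The arm ended well clear, with the gripper open above the column.

One command was refused at the start because its rows left out some keys, and it moved nothing. No check failed.

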